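Bolt down the column head and lock its castle nut

TASK

Close up the chromatography column: first turn the T-bar knob of every bolt fitted on its flange clockwise to its end stop. Then tighten the castle nut clockwise until its pointer reaches the raised mark and from there only as far as it takes to bring the next pair of slots in line with the cotter hole, and push the locking pin through slot and hole from either side until its head is at the nut or within a few millimetres of it. Leave the pin there and do not disturb the other things on the bench.

Things in the scene. Friction and masses are not known exactly. Their poses are not given: they have to be found in the camera images.
- knob0 (a joint): turn of the T-bar knob of one captive flange bolt, rad, growing clockwise seen from above; it starts anywhere from 0 to 0.5, its end stop (bolt home) is at 2.30. Light steady friction (0.15 N m); it stays where it is left. Absent (None) if this bolt is not fitted
- knob0_grip (a point): centre of that knob's black bar, on its turning axis, 115 mm above the table (left far bolt place of the flange, 110 mm from the column's axis). The bar is 64 mm long (along this point's x axis, horizontal), 16 mm wide (y) and 22 mm high; its underside is 24 mm above the flange, 14 mm above the pocket's rim. The bolt is held in a 46 mm square metal block that sits by its weight (0.5 kg) in a square pocket on the flange
- knob1 (a joint): the same for the next bolt
- knob1_grip (a point): the same point of its knob (left bolt place)
- knob2 (a joint): the same for the next bolt
- knob2_grip (a point): the same point of its knob (near middle bolt place)
- knob3 (a joint): the same for the next bolt
- knob3_grip (a point): the same point of its knob (right bolt place)
- knob4 (a joint): the same for the next bolt
- knob4_grip (a point): the same point of its knob (right far bolt place)
- nut (a joint): turn of the castle nut, rad, growing clockwise seen from above; starts between 0 and 0.4. It is tight from 1.50 on, which is where the dark pointer under it comes over the raised mark on the flange; it can still be turned on to 3.1. It takes 0.4 N m to turn when loose, 0.6 N m near the end of its turn, and stays where it is left
- nut_slot0 (a point): point on the axis of the castle nut at half its height, 147 mm above the table; its x axis (horizontal) runs through the first of the nut's three pairs of opposite slots (the pairs lie 60 degrees apart). The nut is a steel hexagon 55 mm across flats, 40 mm high, from 127 to 167 mm above the table; the slots are 14 mm wide, open at the top and reach 18 mm down, each in the middle of a flat. Under the nut is a round boss of 26 mm radius
- nut_slot1 (a point): the same point, its x axis through the second pair of slots
- nut_slot2 (a point): the same point, its x axis through the third pair of slots
- stud_hole (a point): centre of the cotter hole that crosses the threaded stud in the nut's middle, 159 mm above the table; x axis = direction of the hole, which is open at both ends, 13 mm wide and 14 mm high. The stud is 36 mm thick and its end stands 180 mm above the table, 13 mm above the nut
- pin_grip (a point): centre of the black block head of the loose locking pin; x axis points along the pin from head to tip. The head is 24 mm long (x), 22 mm wide (y) and 14 mm high (z); the pin lies flat on the table, this point 7 mm up; the steel shaft, 9 mm thick with a round end, is centred on the head and projects 74 mm from it. Mass 60 g or so
- pin_set (a point): point on the pin's axis, 39.5 mm from the head's centre towards the tip: it is in the middle of the cotter hole when the head touches the nut
- column: the squat steel and glass column, fixed; origin on the table under its axis. Round steel flange of 146 mm radius, its top 80 mm above the table, with square pockets (rim 10 mm high) for five bolts, some of them perhaps empty, 110 mm from the axis at 36, 108, 180, 252 and 324 degrees from this body's x axis. A raised dark mark lies on the flange along this body's +x, 56 to 76 mm from the axis: the nut's 48 mm pointer comes over it when the nut is tight
- spatula: spatula, 160 mm, lying on the table; origin at its middle; a bystander, origin on its underside
- jar: amber jar, 64 mm wide, 75 mm high; a bystander, origin on its underside
- beaker: glass beaker, 80 mm wide, 85 mm high; a bystander, origin on its underside
Mind the look-alikes: they are no part of the job. There is more than one size of the part that bears pin_grip; the job needs the smaller.

How it is judged:
On the way, in this order (a step that is already met when the one before it is completed fails the run):
1. every bolt knob that is fitted is turned to its end stop, before the nut is tightened (value of joint each of knob0, knob1, knob2, knob3, knob4 above 2.2 rad), for 0.2 s.
2. the nut is tight and a pair of its slots is in line with the cotter hole (value of joint nut between 1.42 and 2.65 rad and angle between the x axis of any of nut_slot0, nut_slot1, nut_slot2 and the x axis of stud_hole, either way round below 0.1 rad and velocity of joint nut below 0.1 rad/s), for 0.3 s.
3. the locking pin is through the slots and the hole (distance between pin_set and stud_hole below 0.014 m and angle between the x axis of pin_grip and the x axis of stud_hole, either way round below 0.2 rad), for 0.2 s.
At the end, for the whole second after the job is handed in: every fitted knob within 0.1 rad of its stop; nut tight, at most one slot spacing past the mark, a slot pair within 0.10 rad of the hole's direction; pin through the hole, along it within 0.2 rad, head within 14 mm of the nut, released and at rest (all of step 1 and all of step 3 and value of joint nut between 1.42 and 2.65 rad and angle between the x axis of any of nut_slot0, nut_slot1, nut_slot2 and the x axis of stud_hole, either way round below 0.1 rad and linear speed of pin below 0.02 m/s); the robot touches nothing.
It fails at once if a bystander is pushed aside by more than 40 mm (distance of any of spatula, jar, beaker from where it was at the start of the episode above 0.04 m).
Of bolt0, bolt1, bolt2, bolt3, bolt4 only 3 to 5 are there at a start; the rules pass over those that are not, and their reading is None.
At some moment in a run one of pin may be knocked a few centimetres aside while the robot is not near it.
Once in a run the grip may slacken for a moment while it holds something.
It also fails if it takes over 210 s, if anything falls off the work surface, if the arm or the gripper's body presses on something with over 40 N, if the wrist force passes 120 N, or if a joint passes its speed limit or range.

ROBOT

A 6-joint arm with a two-finger parallel gripper is mounted at the origin on the work surface. World frame = base frame: x ahead of the robot, y to its left, z up, the work surface at z = 0. Lengths are in m, angles in rad, forces in N, time in s.
With the tool pointing down it reaches from about 0.3 to 0.875 m from the base axis. Payload 6.4 kg.
Tool frame: the origin (TCP) lies midway between the tips of the shut fingers; the grasp point (between the pads) lies 19 mm behind it (ctrl.pinch_z is the distance from the TCP to the grasp point, in m); z points along the fingers, y is the line along which they close (so a half turn about z gives the same grasp; the last joint's range is limited). The gripper opens to 85 mm and grips with 20 to 120 N. Pads are 22 mm wide; open, the fingers measure 114 mm over their backs; the gripper's body (76 mm by 85 mm) begins 54 mm behind the grasp point. The pads swing forward as they close: fully open they stand 13 mm farther back than shut.
Start: joints at [-1.403, 0.181, 1.607, -0, 1.354, -0.206], TCP at [0.21, -0.535, 0.231] pointing down, gripper open.
Joint ranges: [-2.99, 2.99], [-0.89, 2.07], [0.3, 2.58], [-1.14, 4.28], [0, 2.63], [-3.12, 3.12]. Speed limits (rad/s): [2.57, 2.57, 3.01, 3.14, 3.14, 3.14].

INTERFACE

Orientations are given as a unit quaternion [w, x, y, z].
In Python, from bench import ctrl gives the robot as it stands.
- The arm moves only by the tool apply_moves, never from a script. Its argument "moves" is a list of rows, each an object with "jaw": the opening, from 0 (shut) to 1 (fully open); "offset": the shift along the tool's x, y, z in mm, a list of three; "rot": the turn, a rotation vector about the tool's x, y, z in degrees, a list of three. In form: [{"jaw": jaw, "offset": [dx, dy, dz], "rot": [ax, ay, az]}, ...]. A call has exactly 5 rows; each row shifts and turns the commanded pose from where the row before left it, along the tool's axes as they then stand; what a row does not reach is not made up. A row lasts 1/8 s, in which the tool goes at most 62.5 mm and 10.7 degrees, less where a joint would pass 70% of its speed; a pose out of reach is approached as far as the arm can. A call is refused whole if a number of a shift passes 62.5 or a number of a turn 10.7, either way. A call with a gripper value outside its range is refused whole. The fingers move at their own pace and stop on an object; the grip force is fixed at half the most. Time passes only in rows, so rows that do not move let the fingers close, or fill a call up. It gives the time, the measured TCP pose, the force, the opening and the grip force at its end, in the units of the state.
- ctrl.get_obs(): the state, without advancing time (a new reading comes with each control period).
- ctrl.camera(name): name is "scene" or "top"; returns (picture, depth): 420x560x3 uint8, red, green, blue; 420x560 float32, m along the optical axis (not along the pixel's ray), 0 where there is no reading.
- ctrl.camera_params(name): a dict with "K" (3x3 intrinsics, pixels), "cam_to_world" (4x4, takes a point from camera to world coordinates). Camera axes: x right, y down, z forward; pixel columns grow to the right and rows downward; lengths in m; the calibration is good to about 2 mm. A picture is of the moment at which its call begins. camera_params takes no time and is no camera call.
- ctrl.hand_in(): hands the job in; it is judged then, once.
Trained networks look in the newest picture that a camera, given by its name, has taken for a name from the list of things; names that differ only in an ending like _2 or _b are one class to them, and where a whole thing is asked for, a point or a joint stands for the part that bears it (a point fixed in the world has none). Each returns a list of dicts, best first, with "score" (0 to 1); they miss things now and then, are a little off and sometimes report something else, mostly with a low value. They report only what shows in the picture. A call takes as long as a camera call. They do not tell look-alikes from the thing itself.
- ctrl.outline_of(camera, target): "region" (420x560 bool, what is visible of it) and "position" ([column, row] in pixels, amid what is visible of it).
The state is a dict: "time_s": time; "q": joint angles; "dq": joint speeds; "joint_efforts": joint torques, N m; "eef_pos": TCP position; "eef_rot": TCP orientation; "wrist_force": force on the tool from outside, world axes, zero at the start; "torque": the same for the moment, N m; "opening": opening from 0.0 (shut) to 1.0 (fully open); "grasp_force": force on a finger pad.
Only numpy, scipy, OpenCV 4.12 (cv2) and the standard library are available. Lean on these libraries where they do the work, as an engineer would, in place of code of your own. Each camera call takes 0.05 s, during which the arm holds its last target. There are 200 camera calls.

## Working session

There is one attempt and no reset: what is moved stays moved. The work goes in short steps, Python scripts to look and compute and a tool call to move; the robot and the scene stay as the last step left them, time stands still between calls to the robot, and variables do not carry over. Pictures are saved under pics/ and viewed, at most 14 in all, crops included, and the job is handed in when it is done.

Besides the shell and the picture viewer there is one more tool, called after "Request:" by a JSON object that holds its "op" and its "data". apply_moves: Moves the arm, as the interface text tells. Its arguments: {"type":"object","properties":{"moves":{"type":"array"}},"required":["moves"]}

```bash
mkdir -p pics; ls; cat > h.py <<'E'
import numpy as np,cv2
from bench import ctrl
def cam(n):
    im,d=ctrl.camera(n);p=ctrl.camera_params(n);return im,d,np.array(p["K"]),np.array(p["cam_to_world"])
def cloud(d,K,T):
    v,u=np.mgrid[:d.shape[0],:d.shape[1]]
    P=np.stack([(u-K[0,2])/K[0,0]*d,(v-K[1,2])/K[1,1]*d,d],-1)
    W=P@T[:3,:3].T+T[:3,3];W[d==0]=np.nan;return W
def save(n,im,s=1,box=None):
    if box: im=im[box[1]:box[3],box[0]:box[2]]
    cv2.imwrite("pics/"+n,cv2.resize(im[...,::-1],None,fx=s,fy=s,interpolation=cv2.INTER_CUBIC))
E
python3 - <<'E'
from h import *
ims=[]
for n in("scene","top"):
    im,d,K,T=cam(n);W=cloud(d,K,T);np.savez(n,im=im,d=d,K=K,T=T,W=W);save(n+"0.png",im,1.4)
    print(n,K[0,0],T[:3,3].round(3),T[:3,2].round(2))
    for t in("column","pin_grip","knob0","knob1","knob2","knob3","knob4","nut","spatula","jar","beaker"):
        for o in ctrl.outline_of(n,t)[:5]:
            r=o["region"];p=W[r];
            print(t,round(o["score"],2),np.round(o["position"]),r.sum(),np.nanmedian(p,0).round(3),np.nanmax(p[:,2]).round(3))
print(ctrl.get_obs())
E
```

```text
pics
scene 404.92684134355284 [ 0.949 -0.463  0.842] [-0.47  0.47 -0.75]
column 0.95 [298. 228.] 8127 [0.576 0.018 0.08 ] 0.18
pin_grip 0.79 [150. 270.] 422 [ 0.359 -0.291  0.014] 0.024
pin_grip 0.69 [167. 331.] 275 [ 0.518 -0.348  0.01 ] 0.017
pin_grip 0.29 [311. 183.] 242 [0.514 0.137 0.121] 0.182
knob0 0.57 [313. 251.] 245 [ 0.646 -0.026  0.124] 0.128
knob0 0.53 [312. 183.] 211 [0.514 0.136 0.12 ] 0.128
knob1 0.57 [313. 251.] 245 [ 0.646 -0.026  0.124] 0.128
knob1 0.53 [312. 183.] 211 [0.514 0.136 0.12 ] 0.128
knob2 0.57 [313. 251.] 245 [ 0.646 -0.026  0.124] 0.128
knob2 0.53 [312. 183.] 211 [0.514 0.136 0.12 ] 0.128
knob3 0.57 [313. 251.] 245 [ 0.646 -0.026  0.124] 0.128
knob3 0.53 [312. 183.] 211 [0.514 0.136 0.12 ] 0.128
knob4 0.57 [313. 251.] 245 [ 0.646 -0.026  0.124] 0.128
knob4 0.53 [312. 183.] 211 [0.514 0.136 0.12 ] 0.128
nut 0.72 [301. 207.] 417 [0.565 0.024 0.149] 0.17
spatula 0.88 [350. 179.] 658 [0.506 0.321 0.003] 0.021
jar 0.77 [416. 188.] 711 [0.681 0.362 0.051] 0.079
jar 0.59 [313. 252.] 209 [ 0.648 -0.028  0.124] 0.128
jar 0.49 [313. 185.] 261 [0.514 0.138 0.119]
[... 718 characters left out ...]
.041] 0.089
{'time_s': 1.2, 'q': array([-1.40329443e+00,  1.80781501e-01,  1.60697022e+00,  1.17063880e-05,
        1.35382826e+00, -2.06293190e-01]), 'dq': array([-0.00048537,  0.00027395, -0.00155028,  0.00021282, -0.00046381,
        0.00132818]), 'joint_efforts': array([ 6.25009325e-04, -4.44843686e+01, -3.51681626e+01, -3.66926270e-04,
        7.42347183e-04, -1.67297480e-05]), 'eef_pos': array([ 0.20998909, -0.53530863,  0.23131328]), 'eef_rot': array([6.44566927e-06, 9.82585669e-01, 1.85810126e-01, 5.59201335e-06]), 'wrist_force': array([ 0.23722583, -0.27026118, -0.4144852 ]), 'torque': array([ 0.00286722,  0.00310955, -0.05145865]), 'grasp_force': 0.0, 'opening': 1.0004321444222994}
```

View pics/scene0.png

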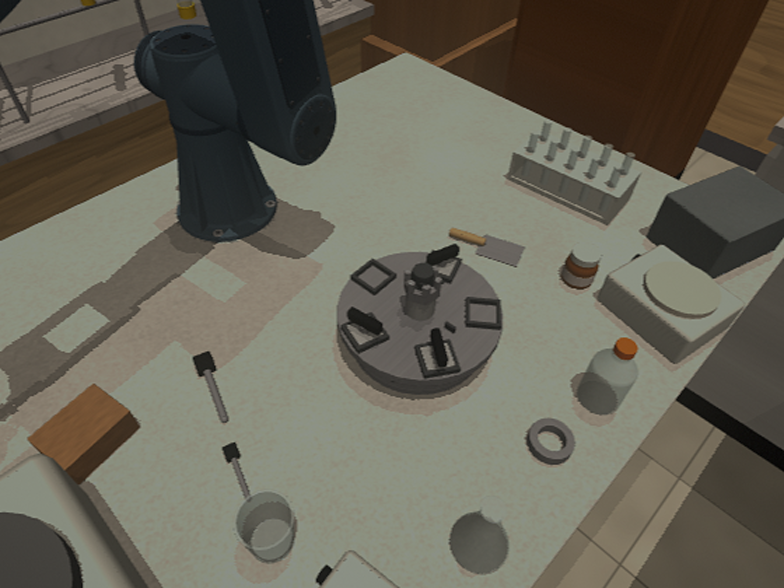

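View pics/top0.png

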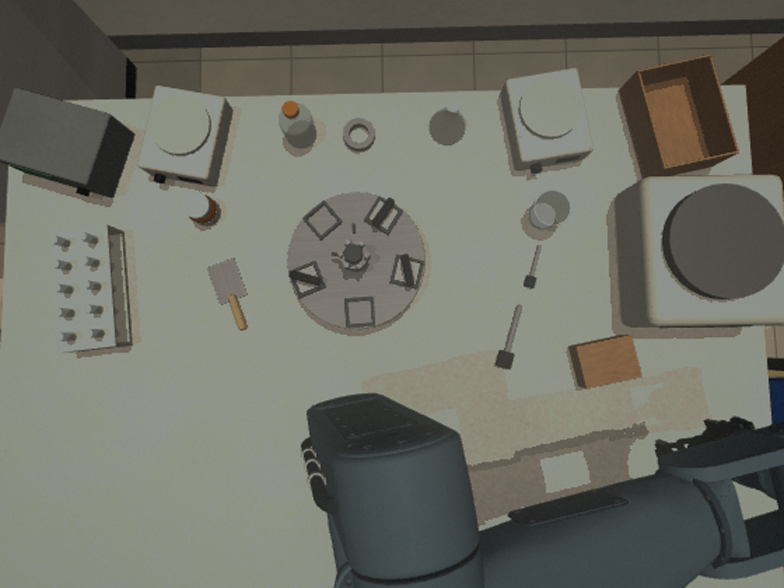

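Scene picture (x1.4): three bolts are fitted: left (443,254), right (365,321) and right far (438,348). The left-far and near-middle pockets are empty. The raised mark is at (450,327) and the nut at (422,290). 
Pin candidates: the large pin has its head at (204,361), and the small pin has its head at (232,452) with its tip beside the beaker. The small one is the job's pin. Other black blocks (balance knobs, e.g. (324,574)) are ruled out.

```bash
python3 - <<'E'
from h import *
from scipy.optimize import least_squares
S={n:np.load(n+".npz") for n in("scene","top")}
def pca(p):
    c=p.mean(0);u,s,v=np.linalg.svd(p-c);e=(p-c)@v.T
    return c.round(4),np.degrees(np.arctan2(v[0,1],v[0,0])).round(1),np.ptp(e,axis=0).round(3)
for n,s in S.items():
    W=s["W"];x,y,z=W[...,0],W[...,1],W[...,2]
    m=(np.hypot(x-.549,y-.043)<.2)&(abs(z-.08)<.006)
    pts=W[m][:,:2].astype(np.float32);hull=cv2.convexHull(pts)[:,0]
    r=least_squares(lambda q:np.hypot(hull[:,0]-q[0],hull[:,1]-q[1])-q[2],[.55,.04,.146],loss="soft_l1",f_scale=.002).x
    print(n,"col",r.round(4))
    m=(np.hypot(x-r[0],y-r[1])<.15)&(z>.115)&(z<.135)&(np.hypot(x-r[0],y-r[1])>.06)
    k,l,st,ce=cv2.connectedComponentsWithStats(m.astype(np.uint8))
    for i in range(1,k):
        if st[i,4]>30:
            p=W[l==i];c,a,e=pca(p[:,:2]);d=c-r[:2];print(" bar",c,a,e,np.median(p[:,2]).round(4),"pol",np.hypot(*d).round(4),np.degrees(np.arctan2(d[1],d[0])).round(1),st[i,4])
    st_=W[(np.hypot(x-r[0],y-r[1])<.04)&(z>.173)&(z<.19)];print(" stud",np.nanmean(st_,0).round(4),len(st_))
    im=s["im"].astype(int)
    # pins: dark head near table
    for cx,cy in((.359,-.30),(.518,-.35)):
        m=(np.hypot(x-cx,y-cy)<.05)&(z>.006)&(z<.03)&(im.sum(-1)<130)
        if m.sum()>10:
            c,a,e=pca(W[m][:,:2]);print(" pinhead",c,a,e,np.median(z[m]).round(4),m.sum())
# rectified views centred (0.548,.042): x up, y left, 0.25mm/px... 
def rect(n,z,c,h,sz=500,name=None):
    s=S[n];K,T=s["K"],np.linalg.inv(s["T"])
    X=np.array([[c[0]+h,c[1]+h,z],[c[0]+h,c[1]-h,z],[c[0]-h,c[1]-h,z],[c[0]-h,c[1]+h,z]])
    P=X@T[:3,:3].T+T[:3,3];P=P@K.T;P=(P[:,:2]/P[:,2:]).astype(np.float32)
    M=cv2.getPerspectiveTransform(P,np.float32([[0,0],[sz,0],[sz,sz],[0,sz]]))
    return cv2.warpPerspective(s["im"],M,(sz,sz),flags=cv2.INTER_CUBIC)
c=(.548,.042)
a=np.hstack([rect("scene",.167,c,.08,400),rect("top",.167,c,.08,400)])
save("rect0.png",a)
save("pins.png",S["scene"]["im"],4,(110,240,230,380))
E
```

```text
scene col [0.5512 0.0386 0.1451]
 bar [0.5126 0.1393] -107.9 [0.064 0.018] 0.124 pol 0.1078 111.0 157
 bar [ 0.5253 -0.0691] 10.5 [0.063 0.017] 0.1242 pol 0.1107 -103.5 199
 bar [ 0.6457 -0.0235] -35.7 [0.062 0.017] 0.1245 pol 0.1131 -33.3 195
 stud [0.5523 0.0371 0.1786] 160
 pinhead [ 0.3398 -0.2787] -9.3 [0.037 0.03 ] 0.0191 159
 pinhead [ 0.5072 -0.3401] -14.2 [0.023 0.019] 0.0131 95
top col [0.5493 0.04   0.1449]
 bar [ 0.6407 -0.0189] 143.5 [0.063 0.016] 0.1242 pol 0.1088 -32.8 124
 bar [ 0.5211 -0.0661] -168.7 [0.064 0.016] 0.1245 pol 0.1098 -104.9 127
 bar [0.5087 0.1417] 73.2 [0.063 0.016] 0.1241 pol 0.1095 111.7 125
 stud [0.5489 0.0398 0.1791] 135
```

View pics/rect0.png

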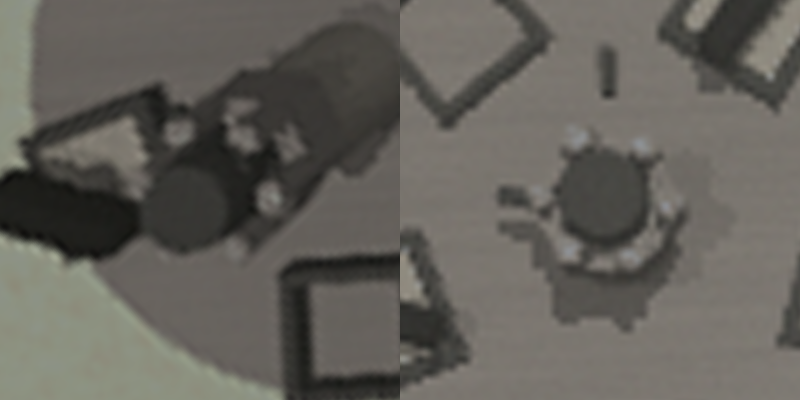

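View pics/pins.png

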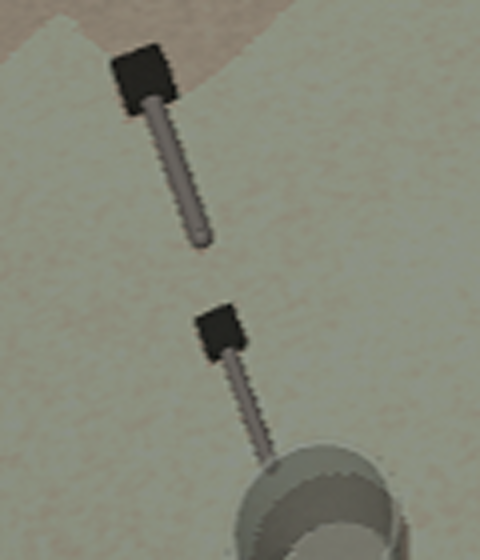

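Scene crop: the small pin's head is at crop (220,330), with its shaft running to the beaker rim at (265,460). The large look-alike's head is at (145,78). So the pin is the small one, at about (0.51,-0.34). In the rectified top view the mark is at (607,72), the pointer is on the left at (512,195), and the six teeth are visible.

Next I move to knob3 (right).

Request:
{"op": "apply_moves", "data": {"moves": [{"jaw": 1, "offset": [46.2, -32.1, 0], "rot": [0, 0, 0]}, {"jaw": 1, "offset": [46.2, -32.1, 0], "rot": [0, 0, 0]}, {"jaw": 1, "offset": [46.2, -32.1, 0], "rot": [0, 0, 0]}, {"jaw": 1, "offset": [46.2, -32.1, 0], "rot": [0, 0, 0]}, {"jaw": 1, "offset": [46.2, -32.1, 0], "rot": [0, 0, 0]}]}}

```text
time_s: 1.82
eef_pos: [0.3672, -0.3001, 0.2316]
eef_rot: [0.0, 0.983, 0.186, 0.0]
wrist_force: [0.9, -0.6, 0.7]
opening: 1.002
grasp_force: 0.0
```

Request:
{"op": "apply_moves", "data": {"moves": [{"jaw": 1, "offset": [46.2, -32.1, 0], "rot": [0, 0, 0]}, {"jaw": 1, "offset": [46.2, -32.1, 0], "rot": [0, 0, 0]}, {"jaw": 1, "offset": [46.2, -32.1, 0], "rot": [0, 0, 0]}, {"jaw": 1, "offset": [46.2, -32.1, 0], "rot": [0, 0, 0]}, {"jaw": 1, "offset": [46.2, -32.1, 0], "rot": [0, 0, 0]}]}}

```text
time_s: 2.45
eef_pos: [0.5238, -0.0661, 0.2316]
eef_rot: [0.0, 0.983, 0.186, 0.0]
wrist_force: [0.2, -0.9, 0.1]
opening: 0.999
grasp_force: 0.0
```

Request:
{"op": "apply_moves", "data": {"moves": [{"jaw": 1, "offset": [0, 0, 0], "rot": [0, 0, -10]}, {"jaw": 1, "offset": [0, 0, 0], "rot": [0, 0, -10]}, {"jaw": 1, "offset": [0, 0, 0], "rot": [0, 0, -10]}, {"jaw": 1, "offset": [0, 0, 0], "rot": [0, 0, -10]}, {"jaw": 1, "offset": [0, 0, 0], "rot": [0, 0, -10]}]}}

```text
time_s: 3.08
eef_pos: [0.5229, -0.0677, 0.2313]
eef_rot: [0.0, 0.81, 0.586, 0.0]
wrist_force: [0.0, -0.2, -0.4]
opening: 1.003
grasp_force: 0.0
```

Request:
{"op": "apply_moves", "data": {"moves": [{"jaw": 1, "offset": [0, 0, 0], "rot": [0, 0, -10]}, {"jaw": 1, "offset": [0, 0, 0], "rot": [0, 0, -10]}, {"jaw": 1, "offset": [0, 0, 0], "rot": [0, 0, -10]}, {"jaw": 1, "offset": [0, 0, 0], "rot": [0, 0, -10]}, {"jaw": 1, "offset": [0, 0, 0], "rot": [0, 0, -10]}]}}

```text
time_s: 3.7
eef_pos: [0.5229, -0.0678, 0.2313]
eef_rot: [0.0, 0.487, 0.874, 0.0]
wrist_force: [-0.1, 0.6, -0.4]
opening: 1.002
grasp_force: 0.0
```

```bash
cat >> h.py <<'E'
def state():
    o=ctrl.get_obs();w,x,y,z=o["eef_rot"];from scipy.spatial.transform import Rotation as R
    return o,R.from_quat([x,y,z,w])
def go(p,th):
    "tool-frame offset mm and z-rotation deg needed; th = tool x direction in deg (mod 180)"
    o,R=state();X=R.as_matrix();t=np.degrees(np.arctan2(X[1,0],X[0,0]))
    d=(X.T@(np.array(p)-o["eef_pos"])*1000).round(1)
    r=(t-th+180)%360-180
    print("t",round(o["time_s"],1),"pos",o["eef_pos"].round(4),"th",t.round(1),"q",o["q"].round(2),"tilt",X[:,2].round(3),"off",d,"rotz",r.round(1),"F",o["wrist_force"].round(1),"M",o["torque"].round(2),"open",round(o["opening"],3),"g",round(o["grasp_force"],1))
E
python3 -c "
from h import *
go((.5226,-.0676,.099),191)"
```

```text
t 3.7 pos [ 0.5229 -0.0678  0.2313] th 121.7 q [-0.35  0.07  1.73  0.    1.34 -0.91] tilt [ 0. -0. -1.] off [ 3.000e-01 -1.000e-01  1.323e+02] rotz -69.3 F [-0.1  0.6 -0.4] M [-0.04  0.03  0.05] open 1.002 g 0.0
```

Request:
{"op": "apply_moves", "data": {"moves": [{"jaw": 1, "offset": [0, 0, 0], "rot": [0, 0, -10]}, {"jaw": 1, "offset": [0, 0, 0], "rot": [0, 0, -10]}, {"jaw": 1, "offset": [0, 0, 0], "rot": [0, 0, -10]}, {"jaw": 1, "offset": [0, 0, 0], "rot": [0, 0, -10]}, {"jaw": 1, "offset": [0, 0, 0], "rot": [0, 0, -10]}]}}

```text
time_s: 4.32
eef_pos: [0.5229, -0.0678, 0.2313]
eef_rot: [0.0, 0.072, 0.997, -0.0]
wrist_force: [-0.4, -0.3, 0.0]
opening: 0.998
grasp_force: 0.0
```

Request:
{"op": "apply_moves", "data": {"moves": [{"jaw": 1, "offset": [0, 0, 40], "rot": [0, 0, -10]}, {"jaw": 1, "offset": [0, 0, 40], "rot": [0, 0, -9.3]}, {"jaw": 1, "offset": [0, 0, 30], "rot": [0, 0, 0]}, {"jaw": 1, "offset": [0, 0, 22], "rot": [0, 0, 0]}, {"jaw": 1, "offset": [0, 0, 0], "rot": [0, 0, 0]}]}}

```text
time_s: 4.95
eef_pos: [0.5214, -0.0672, 0.0976]
eef_rot: [-0.002, -0.093, 0.996, 0.001]
wrist_force: [-0.3, -0.2, 1.0]
opening: 1.001
grasp_force: 0.0
```

Request:
{"op": "apply_moves", "data": {"moves": [{"jaw": 0, "offset": [0, 0, 0], "rot": [0, 0, 0]}, {"jaw": 0, "offset": [0, 0, 0], "rot": [0, 0, 0]}, {"jaw": 0, "offset": [0, 0, 0], "rot": [0, 0, 0]}, {"jaw": 0, "offset": [0, 0, 0], "rot": [0, 0, 0]}, {"jaw": 0, "offset": [0, 0, 0], "rot": [0, 0, 0]}]}}

```text
time_s: 5.58
eef_pos: [0.5231, -0.0669, 0.1001]
eef_rot: [0.0, -0.093, 0.996, 0.001]
wrist_force: [-0.8, 4.9, 5.8]
opening: 0.171
grasp_force: 60.3
```

```bash
python3 -c "
from h import *
go((.5226,-.0676,.099),191)"
```

```text
t 5.6 pos [ 0.5231 -0.0669  0.1001] th -169.3 q [-0.35  0.24  1.83  0.    1.07 -2.11] tilt [ 0.001  0.001 -1.   ] off [ 0.6 -0.6  1.1] rotz -0.3 F [-0.8  4.9  5.8] M [ 0.71  0.2  -0.01] open 0.171 g 60.3
```

Request:
{"op": "apply_moves", "data": {"moves": [{"jaw": 0, "offset": [0, 0, 0], "rot": [0, 0, 9]}, {"jaw": 0, "offset": [0, 0, 0], "rot": [0, 0, 9]}, {"jaw": 0, "offset": [0, 0, 0], "rot": [0, 0, 9]}, {"jaw": 0, "offset": [0, 0, 0], "rot": [0, 0, 9]}, {"jaw": 0, "offset": [0, 0, 0], "rot": [0, 0, 9]}]}}

```text
time_s: 6.2
eef_pos: [0.5233, -0.0671, 0.1001]
eef_rot: [0.0, 0.297, 0.955, 0.0]
wrist_force: [-0.3, 4.0, 4.0]
opening: 0.177
grasp_force: 60.4
```

```bash
python3 -c "
from h import *
go((.5226,-.0676,.099),191)"
```

```text
t 6.2 pos [ 0.5233 -0.0671  0.1001] th 145.5 q [-0.35  0.24  1.83  0.    1.07 -1.32] tilt [ 0.001  0.001 -1.   ] off [ 0.3 -0.8  1.1] rotz -45.5 F [-0.3  4.   4. ] M [0.5  0.15 0.15] open 0.177 g 60.4
```

Request:
{"op": "apply_moves", "data": {"moves": [{"jaw": 0, "offset": [0, 0, 0], "rot": [0, 0, 9]}, {"jaw": 0, "offset": [0, 0, 0], "rot": [0, 0, 9]}, {"jaw": 0, "offset": [0, 0, 0], "rot": [0, 0, 9]}, {"jaw": 0, "offset": [0, 0, 0], "rot": [0, 0, 9]}, {"jaw": 0, "offset": [0, 0, 0], "rot": [0, 0, 9]}]}}

```text
time_s: 6.82
eef_pos: [0.523, -0.0673, 0.1001]
eef_rot: [-0.0, 0.64, 0.769, 0.0]
wrist_force: [-1.2, 3.3, 5.1]
opening: 0.172
grasp_force: 60.6
```

```bash
python3 -c "
from h import *
go((.5226,-.0676,.099),191)"
```

```text
t 6.8 pos [ 0.523  -0.0673  0.1001] th 100.5 q [-0.35  0.24  1.83  0.    1.07 -0.54] tilt [ 0.     0.001 -1.   ] off [-0.2 -0.5  1.1] rotz -90.5 F [-1.2  3.3  5.1] M [0.44 0.39 0.17] open 0.172 g 60.6
```

Request:
{"op": "apply_moves", "data": {"moves": [{"jaw": 0, "offset": [0, 0, 0], "rot": [0, 0, 5]}, {"jaw": 0, "offset": [0, 0, 0], "rot": [0, 0, 5]}, {"jaw": 0, "offset": [0, 0, 0], "rot": [0, 0, 0]}, {"jaw": 0, "offset": [0, 0, 0], "rot": [0, 0, 0]}, {"jaw": 0, "offset": [0, 0, 0], "rot": [0, 0, 0]}]}}

```text
time_s: 7.45
eef_pos: [0.5229, -0.0673, 0.1001]
eef_rot: [-0.0, 0.703, 0.712, 0.0]
wrist_force: [-2.9, 2.0, 5.5]
opening: 0.179
grasp_force: 60.4
```

```bash
python3 -c "
from h import *
go((.5226,-.0676,.099),191)"
```

```text
t 7.5 pos [ 0.5229 -0.0673  0.1001] th 90.7 q [-0.35  0.24  1.83  0.    1.07 -0.37] tilt [ 0.     0.001 -1.   ] off [-0.3 -0.3  1.1] rotz -100.3 F [-2.9  2.   5.5] M [ 0.44  0.36 -0.06] open 0.179 g 60.4
```

Request:
{"op": "apply_moves", "data": {"moves": [{"jaw": 0, "offset": [0, 0, 0], "rot": [0, 0, 2]}, {"jaw": 0, "offset": [0, 0, 0], "rot": [0, 0, 2]}, {"jaw": 0, "offset": [0, 0, 0], "rot": [0, 0, 2]}, {"jaw": 0, "offset": [0, 0, 0], "rot": [0, 0, 2]}, {"jaw": 0, "offset": [0, 0, 0], "rot": [0, 0, 2]}]}}

```text
time_s: 8.07
eef_pos: [0.5229, -0.0673, 0.1001]
eef_rot: [-0.0, 0.762, 0.647, 0.0]
wrist_force: [-2.7, 2.4, 5.4]
opening: 0.173
grasp_force: 60.6
```

```bash
python3 -c "
from h import *
go((.5226,-.0676,.099),191)"
```

```text
t 8.1 pos [ 0.5229 -0.0673  0.1001] th 80.7 q [-0.35  0.24  1.83  0.    1.07 -0.19] tilt [ 0.  0. -1.] off [-0.4 -0.2  1.1] rotz -110.3 F [-2.7  2.4  5.4] M [0.41 0.39 0.17] open 0.173 g 60.6
```

Request:
{"op": "apply_moves", "data": {"moves": [{"jaw": 0, "offset": [0, 0, 0], "rot": [0, 0, 2]}, {"jaw": 0, "offset": [0, 0, 0], "rot": [0, 0, 2]}, {"jaw": 0, "offset": [0, 0, 0], "rot": [0, 0, 2]}, {"jaw": 0, "offset": [0, 0, 0], "rot": [0, 0, 2]}, {"jaw": 0, "offset": [0, 0, 0], "rot": [0, 0, 2]}]}}

```text
time_s: 8.7
eef_pos: [0.5228, -0.0673, 0.1001]
eef_rot: [-0.0, 0.816, 0.578, 0.0]
wrist_force: [-3.2, 2.8, 5.3]
opening: 0.174
grasp_force: 60.6
```

```bash
python3 -c "
from h import *
go((.5226,-.0676,.099),191)"
```

```text
t 8.7 pos [ 0.5228 -0.0673  0.1001] th 70.7 q [-0.35  0.24  1.83  0.    1.07 -0.02] tilt [-0.  0. -1.] off [-0.4 -0.1  1.1] rotz -120.3 F [-3.2  2.8  5.3] M [0.43 0.49 0.13] open 0.174 g 60.6
```

Request:
{"op": "apply_moves", "data": {"moves": [{"jaw": 0, "offset": [0, 0, 0], "rot": [0, 0, 2]}, {"jaw": 0, "offset": [0, 0, 0], "rot": [0, 0, 2]}, {"jaw": 0, "offset": [0, 0, 0], "rot": [0, 0, 2]}, {"jaw": 0, "offset": [0, 0, 0], "rot": [0, 0, 1]}, {"jaw": 0, "offset": [0, 0, 0], "rot": [0, 0, 1]}]}}

```text
time_s: 9.32
eef_pos: [0.5227, -0.0673, 0.1001]
eef_rot: [-0.0, 0.854, 0.52, 0.0]
wrist_force: [-1.9, 2.7, 6.4]
opening: 0.176
grasp_force: 60.6
```

```bash
python3 -c "
from h import *
go((.5226,-.0676,.099),191)"
```

```text
t 9.3 pos [ 0.5227 -0.0673  0.1001] th 62.7 q [-0.35  0.24  1.83  0.    1.07  0.12] tilt [-0.     0.001 -1.   ] off [-0.4  0.   1.1] rotz -128.3 F [-1.9  2.7  6.4] M [0.42 0.52 0.18] open 0.176 g 60.6
```

Request:
{"op": "apply_moves", "data": {"moves": [{"jaw": 0, "offset": [0, 0, 0], "rot": [0, 0, 1]}, {"jaw": 0, "offset": [0, 0, 0], "rot": [0, 0, 1]}, {"jaw": 0, "offset": [0, 0, 0], "rot": [0, 0, 1]}, {"jaw": 0, "offset": [0, 0, 0], "rot": [0, 0, 1]}, {"jaw": 0, "offset": [0, 0, 0], "rot": [0, 0, 1]}]}}

```text
time_s: 9.95
eef_pos: [0.5225, -0.0667, 0.1001]
eef_rot: [-0.001, 0.876, 0.483, -0.0]
wrist_force: [-3.8, 6.1, 8.9]
opening: 0.172
grasp_force: 64.5
```

```bash
python3 -c "
from h import *
go((.5226,-.0676,.099),191)"
```

```text
t 9.9 pos [ 0.5225 -0.0667  0.1001] th 57.8 q [-0.35  0.24  1.83  0.    1.07  0.21] tilt [-0.001  0.001 -1.   ] off [-0.7  0.5  1.1] rotz -133.2 F [-3.8  6.1  8.9] M [0.91 0.65 0.57] open 0.172 g 64.5
```

Stop reached: the z torque rose from 0.18 to 0.57 N m. Next I release and go to knob4.

Request:
{"op": "apply_moves", "data": {"moves": [{"jaw": 1, "offset": [0, 0, 0], "rot": [0, 0, -1]}, {"jaw": 1, "offset": [0, 0, 0], "rot": [0, 0, 0]}, {"jaw": 1, "offset": [0, 0, 0], "rot": [0, 0, 0]}, {"jaw": 1, "offset": [0, 0, 0], "rot": [0, 0, 0]}, {"jaw": 1, "offset": [0, 0, -20], "rot": [0, 0, 0]}]}}

```text
time_s: 10.58
eef_pos: [0.5215, -0.0674, 0.1179]
eef_rot: [-0.001, 0.872, 0.49, -0.001]
wrist_force: [-0.5, 0.0, -0.3]
opening: 1.002
grasp_force: 0.0
```

Request:
{"op": "apply_moves", "data": {"moves": [{"jaw": 1, "offset": [0, 0, -55], "rot": [0, 0, 0]}, {"jaw": 1, "offset": [0, 0, -55], "rot": [0, 0, -10]}, {"jaw": 1, "offset": [0, 0, 0], "rot": [0, 0, -10]}, {"jaw": 1, "offset": [0, 0, 0], "rot": [0, 0, -10]}, {"jaw": 1, "offset": [0, 0, 0], "rot": [0, 0, -10]}]}}

```text
time_s: 11.2
eef_pos: [0.5229, -0.0678, 0.2295]
eef_rot: [0.0, 0.649, 0.761, 0.0]
wrist_force: [0.4, -0.3, -0.3]
opening: 1.001
grasp_force: 0.0
```

```bash
python3 -c "
from h import *
go((.643,-.0208,.100),143.9)
go((.643,-.0208,.100),-36.1)"
```

```text
t 11.2 pos [ 0.5229 -0.0678  0.2295] th 99.0 q [-0.35  0.08  1.73 -0.    1.34 -0.51] tilt [ 0. -0. -1.] off [ 27.6 126.  129.5] rotz -44.9 F [ 0.4 -0.3 -0.3] M [-0.02 -0.01 -0.  ] open 1.001 g 0.0
t 11.2 pos [ 0.5229 -0.0678  0.2295] th 99.0 q [-0.35  0.08  1.73 -0.    1.34 -0.51] tilt [ 0. -0. -1.] off [ 27.6 126.  129.5] rotz 135.1 F [ 0.4 -0.3 -0.3] M [-0.02 -0.01 -0.  ] open 1.001 g 0.0
```

Request:
{"op": "apply_moves", "data": {"moves": [{"jaw": 1, "offset": [9.2, 42, 0], "rot": [0, 0, 0]}, {"jaw": 1, "offset": [9.2, 42, 0], "rot": [0, 0, 0]}, {"jaw": 1, "offset": [9.2, 42, 0], "rot": [0, 0, 0]}, {"jaw": 1, "offset": [0, 0, 0], "rot": [0, 0, -10]}, {"jaw": 1, "offset": [0, 0, 0], "rot": [0, 0, -10]}]}}

```text
time_s: 11.82
eef_pos: [0.6434, -0.0211, 0.2285]
eef_rot: [-0.001, 0.507, 0.862, -0.0]
wrist_force: [-0.2, 0.2, 0.2]
opening: 1.001
grasp_force: 0.0
```

Request:
{"op": "apply_moves", "data": {"moves": [{"jaw": 1, "offset": [0, 0, 25], "rot": [0, 0, -10]}, {"jaw": 1, "offset": [0, 0, 30], "rot": [0, 0, -10]}, {"jaw": 1, "offset": [0, 0, 30], "rot": [0, 0, -5]}, {"jaw": 1, "offset": [0, 0, 25], "rot": [0, 0, 0]}, {"jaw": 1, "offset": [0, 0, 19.5], "rot": [0, 0, 0]}]}}

```text
time_s: 12.45
eef_pos: [0.6428, -0.0213, 0.0983]
eef_rot: [-0.001, 0.311, 0.95, -0.0]
wrist_force: [0.5, 0.3, -0.1]
opening: 0.999
grasp_force: 0.0
```

Request:
{"op": "apply_moves", "data": {"moves": [{"jaw": 0, "offset": [0, 0, 0], "rot": [0, 0, 0]}, {"jaw": 0, "offset": [0, 0, 0], "rot": [0, 0, 0]}, {"jaw": 0, "offset": [0, 0, 0], "rot": [0, 0, 0]}, {"jaw": 0, "offset": [0, 0, 0], "rot": [0, 0, 0]}, {"jaw": 0, "offset": [0, 0, 0], "rot": [0, 0, 0]}]}}

```text
time_s: 13.08
eef_pos: [0.6444, -0.0211, 0.1013]
eef_rot: [0.001, 0.311, 0.95, 0.001]
wrist_force: [1.1, 3.2, 5.2]
opening: 0.171
grasp_force: 62.5
```

```bash
python3 -c "
from h import *
go((.643,-.0208,.100),143.9)"
```

```text
t 13.1 pos [ 0.6444 -0.0211  0.1013] th 143.7 q [-0.22  0.46  1.52  0.    1.15 -1.15] tilt [ 0.003  0.    -1.   ] off [ 1.3 -0.6  1.3] rotz -0.2 F [1.1 3.2 5.2] M [ 0.43 -0.22  0.01] open 0.171 g 62.5
```

Request:
{"op": "apply_moves", "data": {"moves": [{"jaw": 0, "offset": [0, 0, 0], "rot": [0, 0, 10]}, {"jaw": 0, "offset": [0, 0, 0], "rot": [0, 0, 10]}, {"jaw": 0, "offset": [0, 0, 0], "rot": [0, 0, 10]}, {"jaw": 0, "offset": [0, 0, 0], "rot": [0, 0, 10]}, {"jaw": 0, "offset": [0, 0, 0], "rot": [0, 0, 10]}]}}

```text
time_s: 13.7
eef_pos: [0.6432, -0.022, 0.1012]
eef_rot: [0.0, 0.686, 0.728, -0.0]
wrist_force: [-5.9, 0.4, 9.9]
opening: 0.175
grasp_force: 63.4
```

Request:
{"op": "apply_moves", "data": {"moves": [{"jaw": 0, "offset": [0, 0, 0], "rot": [0, 0, 10]}, {"jaw": 0, "offset": [0, 0, 0], "rot": [0, 0, 10]}, {"jaw": 0, "offset": [0, 0, 0], "rot": [0, 0, 10]}, {"jaw": 0, "offset": [0, 0, 0], "rot": [0, 0, 10]}, {"jaw": 0, "offset": [0, 0, 0], "rot": [0, 0, 8]}]}}

```text
time_s: 14.32
eef_pos: [0.6412, -0.0212, 0.1012]
eef_rot: [-0.001, 0.922, 0.387, -0.002]
wrist_force: [-13.7, 1.6, 14.9]
opening: 0.171
grasp_force: 64.2
```

```bash
python3 -c "
from h import *
go((.643,-.0208,.100),143.9)"
```

```text
t 14.3 pos [ 0.6412 -0.0212  0.1012] th 45.5 q [-0.22  0.46  1.52 -0.    1.16  0.56] tilt [-0.005 -0.    -1.   ] off [1.5 1.  1.2] rotz -98.4 F [-13.7   1.6  14.9] M [0.32 2.07 0.24] open 0.171 g 64.2
```

Request:
{"op": "apply_moves", "data": {"moves": [{"jaw": 0, "offset": [0, 0, 0], "rot": [0, 0, 1]}, {"jaw": 0, "offset": [0, 0, 0], "rot": [0, 0, 1]}, {"jaw": 0, "offset": [0, 0, 0], "rot": [0, 0, 1]}, {"jaw": 0, "offset": [0, 0, 0], "rot": [0, 0, 1]}, {"jaw": 0, "offset": [0, 0, 0], "rot": [0, 0, 1]}]}}

```text
time_s: 14.95
eef_pos: [0.6411, -0.021, 0.1012]
eef_rot: [-0.001, 0.937, 0.348, -0.002]
wrist_force: [-12.2, 2.6, 16.4]
opening: 0.176
grasp_force: 64.2
```

```bash
python3 -c "
from h import *
go((.643,-.0208,.100),143.9)"
```

```text
t 14.9 pos [ 0.6411 -0.021   0.1012] th 40.7 q [-0.22  0.46  1.52 -0.    1.16  0.64] tilt [-0.005  0.    -1.   ] off [1.6 1.1 1.2] rotz -103.2 F [-12.2   2.6  16.4] M [0.4  2.09 0.16] open 0.176 g 64.2
```

Request:
{"op": "apply_moves", "data": {"moves": [{"jaw": 0, "offset": [0, 0, 0], "rot": [0, 0, 1]}, {"jaw": 0, "offset": [0, 0, 0], "rot": [0, 0, 1]}, {"jaw": 0, "offset": [0, 0, 0], "rot": [0, 0, 1]}, {"jaw": 0, "offset": [0, 0, 0], "rot": [0, 0, 1]}, {"jaw": 0, "offset": [0, 0, 0], "rot": [0, 0, 1]}]}}

```text
time_s: 15.58
eef_pos: [0.6409, -0.0209, 0.1012]
eef_rot: [-0.001, 0.952, 0.307, -0.002]
wrist_force: [-12.5, 3.5, 16.3]
opening: 0.171
grasp_force: 64.3
```

```bash
python3 -c "
from h import *
go((.643,-.0208,.100),143.9)"
```

```text
t 15.6 pos [ 0.6409 -0.0209  0.1012] th 35.7 q [-0.22  0.46  1.52 -0.    1.16  0.73] tilt [-0.005  0.    -1.   ] off [1.7 1.1 1.2] rotz -108.2 F [-12.5   3.5  16.3] M [0.46 2.16 0.2 ] open 0.171 g 64.3
```

Request:
{"op": "apply_moves", "data": {"moves": [{"jaw": 0, "offset": [0, 0, 0], "rot": [0, 0, 2]}, {"jaw": 0, "offset": [0, 0, 0], "rot": [0, 0, 2]}, {"jaw": 0, "offset": [0, 0, 0], "rot": [0, 0, 2]}, {"jaw": 0, "offset": [0, 0, 0], "rot": [0, 0, 1]}, {"jaw": 0, "offset": [0, 0, 0], "rot": [0, 0, 0]}]}}

```text
time_s: 16.2
eef_pos: [0.6408, -0.0206, 0.1012]
eef_rot: [-0.001, 0.969, 0.248, -0.003]
wrist_force: [-14.2, 2.9, 17.4]
opening: 0.174
grasp_force: 64.3
```

```bash
python3 -c "
from h import *
go((.643,-.0208,.100),143.9)"
```

```text
t 16.2 pos [ 0.6408 -0.0206  0.1012] th 28.8 q [-0.22  0.46  1.52 -0.    1.16  0.85] tilt [-0.006  0.001 -1.   ] off [1.9 1.3 1.2] rotz -115.1 F [-14.2   2.9  17.4] M [0.58 2.23 0.04] open 0.174 g 64.3
```

Request:
{"op": "apply_moves", "data": {"moves": [{"jaw": 0, "offset": [0, 0, 0], "rot": [0, 0, 1]}, {"jaw": 0, "offset": [0, 0, 0], "rot": [0, 0, 1]}, {"jaw": 0, "offset": [0, 0, 0], "rot": [0, 0, 1]}, {"jaw": 0, "offset": [0, 0, 0], "rot": [0, 0, 1]}, {"jaw": 0, "offset": [0, 0, 0], "rot": [0, 0, 1]}]}}

```text
time_s: 16.82
eef_pos: [0.6407, -0.0204, 0.1012]
eef_rot: [-0.001, 0.979, 0.206, -0.003]
wrist_force: [-14.4, 3.9, 18.0]
opening: 0.175
grasp_force: 64.4
```

```bash
python3 -c "
from h import *
go((.643,-.0208,.100),143.9)"
```

```text
t 16.8 pos [ 0.6407 -0.0204  0.1012] th 23.8 q [-0.22  0.46  1.52 -0.    1.16  0.94] tilt [-0.006  0.001 -1.   ] off [2.  1.3 1.2] rotz -120.1 F [-14.4   3.9  18. ] M [0.73 2.34 0.24] open 0.175 g 64.4
```

Request:
{"op": "apply_moves", "data": {"moves": [{"jaw": 0, "offset": [0, 0, 0], "rot": [0, 0, 1]}, {"jaw": 0, "offset": [0, 0, 0], "rot": [0, 0, 1]}, {"jaw": 0, "offset": [0, 0, 0], "rot": [0, 0, 1]}, {"jaw": 0, "offset": [0, 0, 0], "rot": [0, 0, 1]}, {"jaw": 0, "offset": [0, 0, 0], "rot": [0, 0, 1]}]}}

```text
time_s: 17.45
eef_pos: [0.6406, -0.0202, 0.1012]
eef_rot: [-0.001, 0.987, 0.163, -0.003]
wrist_force: [-15.0, 5.3, 16.8]
opening: 0.169
grasp_force: 64.5
```

```bash
python3 -c "
from h import *
go((.643,-.0208,.100),143.9)"
```

```text
t 17.4 pos [ 0.6406 -0.0202  0.1012] th 18.8 q [-0.22  0.46  1.52  0.    1.16  1.03] tilt [-0.006  0.001 -1.   ] off [2.1 1.4 1.2] rotz -125.1 F [-15.    5.3  16.8] M [0.84 2.34 0.27] open 0.169 g 64.5
```

Request:
{"op": "apply_moves", "data": {"moves": [{"jaw": 0, "offset": [0, 0, 0], "rot": [0, 0, 1]}, {"jaw": 0, "offset": [0, 0, 0], "rot": [0, 0, 1]}, {"jaw": 0, "offset": [0, 0, 0], "rot": [0, 0, 1]}, {"jaw": 0, "offset": [0, 0, 0], "rot": [0, 0, 1]}, {"jaw": 0, "offset": [0, 0, 0], "rot": [0, 0, 1]}]}}

```text
time_s: 18.08
eef_pos: [0.6405, -0.02, 0.1012]
eef_rot: [-0.001, 0.993, 0.12, -0.003]
wrist_force: [-14.5, 5.5, 18.0]
opening: 0.175
grasp_force: 64.5
```

```bash
python3 -c "
from h import *
go((.643,-.0208,.100),143.9)"
```

```text
t 18.1 pos [ 0.6405 -0.02    0.1012] th 13.8 q [-0.22  0.46  1.52  0.    1.16  1.11] tilt [-0.006  0.002 -1.   ] off [2.2 1.4 1.2] rotz -130.1 F [-14.5   5.5  18. ] M [0.92 2.43 0.21] open 0.175 g 64.5
```

Request:
{"op": "apply_moves", "data": {"moves": [{"jaw": 0, "offset": [0, 0, 0], "rot": [0, 0, 1]}, {"jaw": 0, "offset": [0, 0, 0], "rot": [0, 0, 1]}, {"jaw": 0, "offset": [0, 0, 0], "rot": [0, 0, 1]}, {"jaw": 0, "offset": [0, 0, 0], "rot": [0, 0, 1]}, {"jaw": 0, "offset": [0, 0, 0], "rot": [0, 0, 0]}]}}

```text
time_s: 18.7
eef_pos: [0.6405, -0.0193, 0.1012]
eef_rot: [-0.001, 0.996, 0.087, -0.003]
wrist_force: [-15.4, 7.0, 18.2]
opening: 0.175
grasp_force: 73.6
```

```bash
python3 -c "
from h import *
go((.643,-.0208,.100),143.9)"
```

```text
t 18.7 pos [ 0.6405 -0.0193  0.1012] th 9.9 q [-0.22  0.46  1.52  0.    1.16  1.18] tilt [-0.006  0.002 -1.   ] off [2.3 1.9 1.2] rotz -134.0 F [-15.4   7.   18.2] M [1.24 2.4  1.26] open 0.175 g 73.6
```

Request:
{"op": "apply_moves", "data": {"moves": [{"jaw": 1, "offset": [0, 0, 0], "rot": [0, 0, -1.5]}, {"jaw": 1, "offset": [0, 0, 0], "rot": [0, 0, 0]}, {"jaw": 1, "offset": [0, 0, 0], "rot": [0, 0, 0]}, {"jaw": 1, "offset": [0, 0, 0], "rot": [0, 0, 0]}, {"jaw": 1, "offset": [0, 0, -20], "rot": [0, 0, 0]}]}}

```text
time_s: 19.32
eef_pos: [0.6417, -0.0212, 0.1184]
eef_rot: [-0.001, 0.995, 0.098, -0.002]
wrist_force: [0.5, 0.2, -0.3]
opening: 1.001
grasp_force: 0.0
```

Request:
{"op": "apply_moves", "data": {"moves": [{"jaw": 1, "offset": [0, 0, -55], "rot": [0, 0, 0]}, {"jaw": 1, "offset": [0, 0, -57], "rot": [0, 0, -10]}, {"jaw": 1, "offset": [0, 0, 0], "rot": [0, 0, -10]}, {"jaw": 1, "offset": [0, 0, 0], "rot": [0, 0, -10]}, {"jaw": 1, "offset": [0, 0, 0], "rot": [0, 0, 0]}]}}

```text
time_s: 19.95
eef_pos: [0.6435, -0.0215, 0.2334]
eef_rot: [0.001, 0.936, 0.351, 0.001]
wrist_force: [0.0, -0.7, -0.4]
opening: 0.995
grasp_force: 0.0
```

```bash
python3 -c "
from h import *
go((.5104,.141,.100),72.5)"
```

```text
t 19.9 pos [ 0.6435 -0.0215  0.2334] th 41.1 q [-0.22  0.33  1.42 -0.    1.39  0.64] tilt [ 0.002 -0.    -1.   ] off [   6.4 -210.2  133.1] rotz -31.4 F [ 0.  -0.7 -0.4] M [0.04 0.   0.02] open 0.995 g 0.0
```

Request:
{"op": "apply_moves", "data": {"moves": [{"jaw": 1, "offset": [1.6, -52.5, 0], "rot": [0, 0, 0]}, {"jaw": 1, "offset": [1.6, -52.5, 0], "rot": [0, 0, 0]}, {"jaw": 1, "offset": [1.6, -52.6, 0], "rot": [0, 0, 0]}, {"jaw": 1, "offset": [1.6, -52.6, 0], "rot": [0, 0, 0]}, {"jaw": 1, "offset": [0, 0, 0], "rot": [0, 0, -10]}]}}

```text
time_s: 20.58
eef_pos: [0.5073, 0.1436, 0.2325]
eef_rot: [-0.0, 0.901, 0.434, 0.0]
wrist_force: [0.6, -1.0, 0.6]
opening: 1.002
grasp_force: 0.0
```

Request:
{"op": "apply_moves", "data": {"moves": [{"jaw": 1, "offset": [0, 0, 30], "rot": [0, 0, -10]}, {"jaw": 1, "offset": [0, 0, 30], "rot": [0, 0, -10]}, {"jaw": 1, "offset": [0, 0, 30], "rot": [0, 0, -1.4]}, {"jaw": 1, "offset": [0, 0, 25], "rot": [0, 0, 0]}, {"jaw": 1, "offset": [0, 0, 18], "rot": [0, 0, 0]}]}}

```text
time_s: 21.2
eef_pos: [0.5094, 0.1409, 0.0981]
eef_rot: [-0.0, 0.807, 0.591, -0.0]
wrist_force: [0.3, 0.2, -0.0]
opening: 0.996
grasp_force: 0.0
```

Request:
{"op": "apply_moves", "data": {"moves": [{"jaw": 0, "offset": [0, 0, 0], "rot": [0, 0, 0]}, {"jaw": 0, "offset": [0, 0, 0], "rot": [0, 0, 0]}, {"jaw": 0, "offset": [0, 0, 0], "rot": [0, 0, 0]}, {"jaw": 0, "offset": [0, 0, 0], "rot": [0, 0, 0]}, {"jaw": 0, "offset": [0, 0, 0], "rot": [0, 0, 0]}]}}

```text
time_s: 21.82
eef_pos: [0.5101, 0.141, 0.0999]
eef_rot: [0.0, 0.806, 0.592, 0.001]
wrist_force: [-1.8, -0.4, 6.8]
opening: 0.178
grasp_force: 58.9
```

```bash
python3 -c "
from h import *
go((.5104,.141,.100),72.5)"
```

```text
t 21.8 pos [0.5101 0.141  0.0999] th 72.6 q [0.05 0.24 1.83 0.   1.07 0.35] tilt [ 0.001  0.    -1.   ] off [ 0.1  0.3 -0.1] rotz 0.1 F [-1.8 -0.4  6.8] M [0.05 0.36 0.11] open 0.178 g 58.9
```

Request:
{"op": "apply_moves", "data": {"moves": [{"jaw": 0, "offset": [0, 0, 0], "rot": [0, 0, 10]}, {"jaw": 0, "offset": [0, 0, 0], "rot": [0, 0, 10]}, {"jaw": 0, "offset": [0, 0, 0], "rot": [0, 0, 10]}, {"jaw": 0, "offset": [0, 0, 0], "rot": [0, 0, 10]}, {"jaw": 0, "offset": [0, 0, 0], "rot": [0, 0, 10]}]}}

```text
time_s: 22.45
eef_pos: [0.509, 0.142, 0.0998]
eef_rot: [-0.001, 0.981, 0.193, -0.0]
wrist_force: [-6.1, 4.7, 9.2]
opening: 0.172
grasp_force: 60.1
```

Request:
{"op": "apply_moves", "data": {"moves": [{"jaw": 0, "offset": [0, 0, 0], "rot": [0, 0, 10]}, {"jaw": 0, "offset": [0, 0, 0], "rot": [0, 0, 10]}, {"jaw": 0, "offset": [0, 0, 0], "rot": [0, 0, 10]}, {"jaw": 0, "offset": [0, 0, 0], "rot": [0, 0, 10]}, {"jaw": 0, "offset": [0, 0, 0], "rot": [0, 0, 10]}]}}

```text
time_s: 23.08
eef_pos: [0.5091, 0.1434, 0.0999]
eef_rot: [-0.002, 0.971, -0.239, -0.001]
wrist_force: [-5.5, 9.7, 7.9]
opening: 0.177
grasp_force: 60.0
```

```bash
python3 -c "
from h import *
go((.5104,.141,.100),72.5)"
```

```text
t 23.1 pos [0.5091 0.1434 0.0999] th -27.7 q [0.05 0.24 1.83 0.   1.07 2.1 ] tilt [-0.     0.004 -1.   ] off [ 2.3  1.5 -0.1] rotz -100.2 F [-5.5  9.7  7.9] M [1.66 0.78 0.21] open 0.177 g 60.0
```

Request:
{"op": "apply_moves", "data": {"moves": [{"jaw": 0, "offset": [0, 0, 0], "rot": [0, 0, 1]}, {"jaw": 0, "offset": [0, 0, 0], "rot": [0, 0, 1]}, {"jaw": 0, "offset": [0, 0, 0], "rot": [0, 0, 1]}, {"jaw": 0, "offset": [0, 0, 0], "rot": [0, 0, 1]}, {"jaw": 0, "offset": [0, 0, 0], "rot": [0, 0, 1]}]}}

```text
time_s: 23.7
eef_pos: [0.5092, 0.1434, 0.0999]
eef_rot: [-0.002, 0.96, -0.279, -0.001]
wrist_force: [-4.4, 11.0, 9.1]
opening: 0.178
grasp_force: 59.8
```

```bash
python3 -c "
from h import *
go((.5104,.141,.100),72.5)"
```

```text
t 23.7 pos [0.5092 0.1434 0.0999] th -32.4 q [0.05 0.24 1.83 0.   1.07 2.18] tilt [-0.     0.004 -1.   ] off [ 2.3  1.4 -0.1] rotz -104.9 F [-4.4 11.   9.1] M [1.69 0.77 0.16] open 0.178 g 59.8
```

Request:
{"op": "apply_moves", "data": {"moves": [{"jaw": 0, "offset": [0, 0, 0], "rot": [0, 0, 1]}, {"jaw": 0, "offset": [0, 0, 0], "rot": [0, 0, 1]}, {"jaw": 0, "offset": [0, 0, 0], "rot": [0, 0, 1]}, {"jaw": 0, "offset": [0, 0, 0], "rot": [0, 0, 1]}, {"jaw": 0, "offset": [0, 0, 0], "rot": [0, 0, 1]}]}}

```text
time_s: 24.32
eef_pos: [0.5093, 0.1436, 0.0999]
eef_rot: [-0.002, 0.947, -0.321, -0.001]
wrist_force: [-3.7, 10.9, 8.5]
opening: 0.177
grasp_force: 59.7
```

```bash
python3 -c "
from h import *
go((.5104,.141,.100),72.5)"
```

```text
t 24.3 pos [0.5093 0.1436 0.0999] th -37.4 q [0.05 0.24 1.83 0.   1.07 2.27] tilt [ 0.     0.004 -1.   ] off [ 2.4  1.3 -0.1] rotz -109.9 F [-3.7 10.9  8.5] M [1.77 0.71 0.15] open 0.177 g 59.7
```

Request:
{"op": "apply_moves", "data": {"moves": [{"jaw": 0, "offset": [0, 0, 0], "rot": [0, 0, 1]}, {"jaw": 0, "offset": [0, 0, 0], "rot": [0, 0, 1]}, {"jaw": 0, "offset": [0, 0, 0], "rot": [0, 0, 1]}, {"jaw": 0, "offset": [0, 0, 0], "rot": [0, 0, 1]}, {"jaw": 0, "offset": [0, 0, 0], "rot": [0, 0, 1]}]}}

```text
time_s: 24.95
eef_pos: [0.5094, 0.1437, 0.1]
eef_rot: [-0.002, 0.932, -0.362, -0.001]
wrist_force: [-4.0, 10.3, 7.7]
opening: 0.173
grasp_force: 59.7
```

```bash
python3 -c "
from h import *
go((.5104,.141,.100),72.5)"
```

```text
t 24.9 pos [0.5094 0.1437 0.1   ] th -42.4 q [0.05 0.24 1.83 0.   1.07 2.36] tilt [ 0.     0.004 -1.   ] off [ 2.5  1.3 -0.1] rotz -114.9 F [-4.  10.3  7.7] M [1.91 0.64 0.14] open 0.173 g 59.7
```

Request:
{"op": "apply_moves", "data": {"moves": [{"jaw": 0, "offset": [0, 0, 0], "rot": [0, 0, 1]}, {"jaw": 0, "offset": [0, 0, 0], "rot": [0, 0, 1]}, {"jaw": 0, "offset": [0, 0, 0], "rot": [0, 0, 1]}, {"jaw": 0, "offset": [0, 0, 0], "rot": [0, 0, 1]}, {"jaw": 0, "offset": [0, 0, 0], "rot": [0, 0, 1]}]}}

```text
time_s: 25.58
eef_pos: [0.5095, 0.1438, 0.1]
eef_rot: [-0.002, 0.916, -0.402, -0.001]
wrist_force: [-4.5, 10.8, 6.3]
opening: 0.177
grasp_force: 59.6
```

```bash
python3 -c "
from h import *
go((.5104,.141,.100),72.5)"
```

```text
t 25.6 pos [0.5095 0.1438 0.1   ] th -47.4 q [0.05 0.24 1.83 0.01 1.07 2.44] tilt [ 0.001  0.005 -1.   ] off [ 2.7  1.2 -0.1] rotz -119.9 F [-4.5 10.8  6.3] M [1.98 0.64 0.21] open 0.177 g 59.6
```

Request:
{"op": "apply_moves", "data": {"moves": [{"jaw": 0, "offset": [0, 0, 0], "rot": [0, 0, 1]}, {"jaw": 0, "offset": [0, 0, 0], "rot": [0, 0, 1]}, {"jaw": 0, "offset": [0, 0, 0], "rot": [0, 0, 1]}, {"jaw": 0, "offset": [0, 0, 0], "rot": [0, 0, 1]}, {"jaw": 0, "offset": [0, 0, 0], "rot": [0, 0, 1]}]}}

```text
time_s: 26.2
eef_pos: [0.5096, 0.1438, 0.1]
eef_rot: [-0.002, 0.897, -0.441, -0.001]
wrist_force: [-3.3, 12.1, 8.6]
opening: 0.175
grasp_force: 66.1
```

```bash
python3 -c "
from h import *
go((.5104,.141,.100),72.5)"
```

```text
t 26.2 pos [0.5096 0.1438 0.1   ] th -52.3 q [0.05 0.24 1.83 0.01 1.07 2.53] tilt [ 0.001  0.005 -1.   ] off [ 2.8  1.1 -0.1] rotz -124.8 F [-3.3 12.1  8.6] M [2.06 0.54 0.8 ] open 0.175 g 66.1
```

Request:
{"op": "apply_moves", "data": {"moves": [{"jaw": 0, "offset": [0, 0, 0], "rot": [0, 0, 1]}, {"jaw": 1, "offset": [0, 0, 0], "rot": [0, 0, -2]}, {"jaw": 1, "offset": [0, 0, 0], "rot": [0, 0, 0]}, {"jaw": 1, "offset": [0, 0, 0], "rot": [0, 0, 0]}, {"jaw": 1, "offset": [0, 0, 0], "rot": [0, 0, 0]}]}}

```text
time_s: 26.82
eef_pos: [0.5096, 0.1407, 0.0987]
eef_rot: [0.0, 0.901, -0.434, 0.0]
wrist_force: [-0.4, 0.5, 0.2]
opening: 0.997
grasp_force: 0.0
```

Request:
{"op": "apply_moves", "data": {"moves": [{"jaw": 1, "offset": [0, 0, -45], "rot": [0, 0, -10]}, {"jaw": 1, "offset": [0, 0, -45], "rot": [0, 0, -10]}, {"jaw": 1, "offset": [0, 0, -45], "rot": [0, 0, -10]}, {"jaw": 1, "offset": [0, 0, 0], "rot": [0, 0, -10]}, {"jaw": 1, "offset": [0, 0, 0], "rot": [0, 0, -10]}]}}

```text
time_s: 27.45
eef_pos: [0.5099, 0.1408, 0.2347]
eef_rot: [-0.0, 1.0, -0.009, 0.001]
wrist_force: [-0.6, 0.6, -0.1]
opening: 1.001
grasp_force: 0.0
```

Request:
{"op": "apply_moves", "data": {"moves": [{"jaw": 1, "offset": [-40, -40, 0], "rot": [0, 0, -10]}, {"jaw": 1, "offset": [-40, -40, 0], "rot": [0, 0, 0]}, {"jaw": 1, "offset": [-40, -40, 0], "rot": [0, 0, 0]}, {"jaw": 1, "offset": [-20, -20, 0], "rot": [0, 0, 0]}, {"jaw": 1, "offset": [0, 0, 0], "rot": [0, 0, 0]}]}}

```text
time_s: 28.08
eef_pos: [0.3554, 0.2666, 0.2339]
eef_rot: [-0.0, 0.997, 0.077, 0.0]
wrist_force: [0.1, -0.6, 0.2]
opening: 1.0
grasp_force: 0.0
```

```bash
python3 - <<'E'
from h import *
go((.55,.039,.25),0)
def rect(n,z,c,h,sz):
    im,d,K,T=cam(n);np.savez(n+"1",im=im,d=d,K=K,T=T,W=cloud(d,K,T));T=np.linalg.inv(T)
    X=np.array([[c[0]+h,c[1]+h,z],[c[0]+h,c[1]-h,z],[c[0]-h,c[1]-h,z],[c[0]-h,c[1]+h,z]])
    P=X@T[:3,:3].T+T[:3,3];P=P@K.T;P=(P[:,:2]/P[:,2:]).astype(np.float32)
    return im,cv2.warpPerspective(im,cv2.getPerspectiveTransform(P,np.float32([[0,0],[sz,0],[sz,sz],[0,sz]])),(sz,sz),flags=cv2.INTER_CUBIC)
im,_=rect("scene",.167,(.55,.039),.08,400)
im2,a=rect("top",.167,(.55,.039),.08,400)
b=cv2.resize(im[175:225,275:325],(400,400),interpolation=cv2.INTER_CUBIC)
save("nut1.png",np.clip(np.hstack([a,b]).astype(float)*1.6,0,255).astype(np.uint8))
E
```

```text
t 28.1 pos [0.3554 0.2666 0.2339] th 8.8 q [ 0.38 -0.13  1.92  0.    1.35  1.79] tilt [ 0.  0. -1.] off [157.6 254.6 -16.1] rotz 8.8 F [ 0.1 -0.6  0.2] M [0.01 0.   0.03] open 1.0 g 0.0
```

View pics/nut1.png

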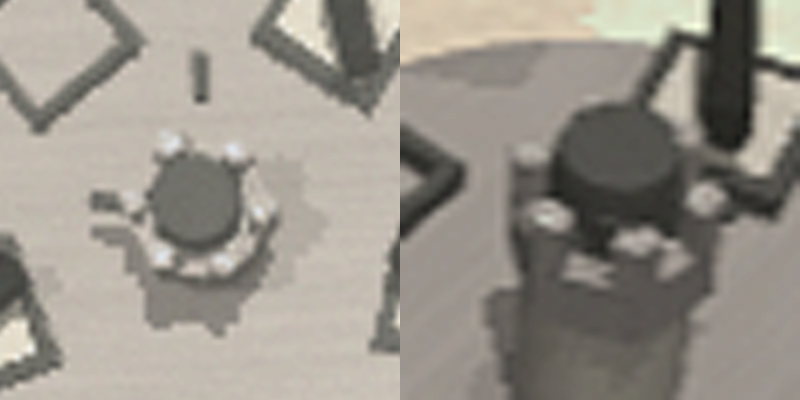

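Nut crop: left (top view), teeth are at about (170,143), (235,152) and (262,213), the pointer is at (103,200) and the mark at (200,75). Right (scene), there is a dark patch at (600,235) inside the slot between teeth (548,215) and (638,240), possibly the hole. I'll unwrap the stud's surface to check.

```bash
python3 - <<'E'
from h import *
s=np.load("scene1.npz");K,T=s["K"],np.linalg.inv(s["T"]);im=s["im"].astype(np.float32).mean(-1);W=s["W"];d=s["d"]
x,y,z=np.moveaxis(W,-1,0)
m=(np.hypot(x-.55,y-.039)<.03)&(z>.174);print("stud top",np.nanmean(W[m],0).round(4),m.sum())
c=np.nanmean(W[m],0)[:2]
az=np.arange(-130,31,10);zz=np.array([.178,.172,.168,.164,.160,.156,.152])
print("az   ",az)
for zi in zz:
    X=np.stack([c[0]+.018*np.cos(np.radians(az)),c[1]+.018*np.sin(np.radians(az)),0*az+zi],-1)
    P=X@T[:3,:3].T+T[:3,3];u=P@K.T;u=(u[:,:2]/u[:,2:]).astype(np.float32)
    g=cv2.remap(im,u[None,:,0],u[None,:,1],cv2.INTER_LINEAR)[0]
    D=cv2.remap(d,u[None,:,0],u[None,:,1],cv2.INTER_NEAREST)[0]
    print(zi,"I",g.round().astype(int),"dd mm",((D-P[:,2])*1000).round().astype(int))
# teeth from cloud top view
for n in("scene1","top1"):
    W=np.load(n+".npz")["W"];p=W.reshape(-1,3);cc=np.nanmean(p[(np.hypot(p[:,0]-.55,p[:,1]-.039)<.025)&(p[:,2]>.174)],0)[:2]
    r=np.hypot(*(p[:,:2]-cc).T);a=np.degrees(np.arctan2(*(p[:,:2]-cc).T[::-1]))
    m=(r>.02)&(r<.034)&(p[:,2]>.160)&(p[:,2]<.171);print(n,cc.round(4),"corner az",np.sort(a[m]).round().astype(int))
    m=(r>.034)&(r<.052)&(p[:,2]>.1)&(p[:,2]<.135);print("pointer",m.sum(),np.nanmean(p[m],0).round(4),np.median(a[m]).round(1))
    m=(r>.055)&(r<.078)&(p[:,2]>.083)&(abs(a)<12);print("mark",m.sum(),np.nanmean(p[m],0).round(4),np.median(a[m]).round(1))
E
```

```text
stud top [0.552  0.0374 0.1787] 153
az    [-130 -120 -110 -100  -90  -80  -70  -60  -50  -40  -30  -20  -10    0
   10   20   30]
0.178 I [53 31 28 30 31 32 32 33 34 34 34 35 34 34 34 37 43] dd mm [ 0  8 10  9  5  4  6  6  3  3  4  4  3  5  3  7  1]
0.172 I [35 29 28 27 28 29 31 32 34 33 32 32 32 32 34 35 34] dd mm [ 2  6 15 20  3  1 10  4  5  3  5  6  4  5 12  8  1]
0.168 I [36 31 26 43 52 30 31 37 38 43 39 27 31 32 32 36 37] dd mm [11 10 17 17 25 24  8  4  6  5  8 10 12 12  6  6  3]
0.164 I [36 45 86 98 75 34 29 29 33 72 76 74 52 31 32 33 35] dd mm [10 12 -6 -5 19 14  6  4  4 -5 -2 -5  9  9  6  2  1]
0.16 I [ 64  98 106  98  61  40  30  29  49  92 103 102  98  46  31  33  33] dd mm [ 11 -11  -7  -9  12  11   5   5 -10 -10 -10  -8 -11   7  10   8   2]
0.156 I [ 99 111 101  69  45  39  34  28  36  56  79  93  94  83  44  31  33] dd mm [ -12  -16  -10  -11    8   10    6    3  -12  -11  -12  -15  -14 -926
   12    7   -4]
0.152 I [119  92  60  50  48  59  62  58  49  50  51  61  67  71  84  36  33] dd mm [-21 -20 -16 -10   2   3   2   5   0 -13 -18 -18 -13 -13 -18   7   2]
scene1 [0.5
[... 605 characters left out ...]
   90   92   93   96  142  145  152  155]
pointer 5 [0.5597 0.0838 0.1234] 78.8
mark 32 [0.6173 0.0422 0.0895] 3.6
top1 [0.549 0.04 ] corner az [-170 -169 -165 -163 -161 -160 -159 -158 -155 -155 -153 -152 -150 -148
 -146 -145 -141 -108 -105 -103 -103  -98  -98  -97  -97  -92  -91  -91
  -90  -85  -84  -84  -80  -48  -46  -45  -41  -41  -38  -37  -35  -34
  -32  -28  -28  -26  -23   12   13   14   16   17   18   21   22   24
   26   27   29   30   32   33   35   36   70   73   74   77   77   82
   83   83   88   89   89   89   94   95   96  100  121  134  134  138
  138  139  142  143  146  146  150  153  155  155  158]
pointer 13 [0.5555 0.0808 0.1248] 81.2
mark 16 [0.6156 0.0429 0.0899] 2.7
```

```bash
python3 -c "
from h import *
go((.5505,.0387,.131),145)"
```

```text
t 28.2 pos [0.3571 0.2656 0.234 ] th 8.6 q [ 0.37 -0.12  1.91 -0.    1.35  1.79] tilt [ 0.001 -0.    -1.   ] off [157.  253.4 103.2] rotz -136.4 F [-0.4  0.   0.5] M [-0.01  0.08 -0.02] open 1.003 g 0.0
```

Request:
{"op": "apply_moves", "data": {"moves": [{"jaw": 1, "offset": [31.4, 50.7, 0], "rot": [0, 0, 0]}, {"jaw": 1, "offset": [31.4, 50.7, 0], "rot": [0, 0, 0]}, {"jaw": 1, "offset": [31.4, 50.7, 0], "rot": [0, 0, 0]}, {"jaw": 1, "offset": [31.4, 50.7, 0], "rot": [0, 0, 0]}, {"jaw": 1, "offset": [31.4, 50.7, 0], "rot": [0, 0, 0]}]}}

```text
time_s: 28.8
eef_pos: [0.5516, 0.0352, 0.2336]
eef_rot: [0.0, 0.997, 0.074, 0.0]
wrist_force: [1.1, 1.1, 0.6]
opening: 1.002
grasp_force: 0.0
```

Request:
{"op": "apply_moves", "data": {"moves": [{"jaw": 1, "offset": [0, 0, 0], "rot": [0, 0, -10]}, {"jaw": 1, "offset": [0, 0, 0], "rot": [0, 0, -10]}, {"jaw": 1, "offset": [0, 0, 0], "rot": [0, 0, -10]}, {"jaw": 1, "offset": [0, 0, 0], "rot": [0, 0, -10]}, {"jaw": 1, "offset": [0, 0, 0], "rot": [0, 0, -10]}]}}

```text
time_s: 29.42
eef_pos: [0.5505, 0.0368, 0.2334]
eef_rot: [0.0, 0.871, 0.491, -0.0]
wrist_force: [-0.2, -0.2, 0.5]
opening: 1.002
grasp_force: 0.0
```

Request:
{"op": "apply_moves", "data": {"moves": [{"jaw": 1, "offset": [0, 0, 0], "rot": [0, 0, -10]}, {"jaw": 1, "offset": [0, 0, 0], "rot": [0, 0, -10]}, {"jaw": 1, "offset": [0, 0, 0], "rot": [0, 0, -10]}, {"jaw": 1, "offset": [0, 0, 0], "rot": [0, 0, -10]}, {"jaw": 1, "offset": [0, 0, 0], "rot": [0, 0, -10]}]}}

```text
time_s: 30.05
eef_pos: [0.5505, 0.0369, 0.2334]
eef_rot: [-0.0, 0.582, 0.813, -0.0]
wrist_force: [0.1, 0.3, -0.5]
opening: 0.996
grasp_force: 0.0
```

Request:
{"op": "apply_moves", "data": {"moves": [{"jaw": 1, "offset": [0, 0, 0], "rot": [0, 0, -10]}, {"jaw": 1, "offset": [0, 0, 0], "rot": [0, 0, -10]}, {"jaw": 1, "offset": [0, 0, 0], "rot": [0, 0, -10]}, {"jaw": 1, "offset": [0, 0, 0], "rot": [0, 0, -6.4]}, {"jaw": 1, "offset": [0, 0, 0], "rot": [0, 0, 0]}]}}

```text
time_s: 30.68
eef_pos: [0.5503, 0.0372, 0.2335]
eef_rot: [-0.0, 0.302, 0.953, -0.0]
wrist_force: [0.1, -0.3, 0.1]
opening: 0.998
grasp_force: 0.0
```

```bash
python3 -c "
from h import *
go((.5505,.0387,.131),145)"
```

```text
t 30.7 pos [0.5503 0.0372 0.2335] th 144.8 q [-0.15  0.13  1.66 -0.    1.35 -1.1 ] tilt [-0. -0. -1.] off [  0.7   1.4 102.5] rotz -0.2 F [ 0.1 -0.3  0.1] M [ 0.02  0.03 -0.01] open 0.998 g 0.0
```

Request:
{"op": "apply_moves", "data": {"moves": [{"jaw": 1, "offset": [0.7, 1.4, 25], "rot": [0, 0, 0]}, {"jaw": 1, "offset": [0, 0, 25], "rot": [0, 0, 0]}, {"jaw": 1, "offset": [0, 0, 25], "rot": [0, 0, 0]}, {"jaw": 1, "offset": [0, 0, 18], "rot": [0, 0, 0]}, {"jaw": 1, "offset": [0, 0, 9.5], "rot": [0, 0, 0]}]}}

```text
time_s: 31.3
eef_pos: [0.5499, 0.0398, 0.1302]
eef_rot: [-0.001, 0.301, 0.954, -0.0]
wrist_force: [-0.3, -0.8, 0.4]
opening: 1.001
grasp_force: 0.0
```

Request:
{"op": "apply_moves", "data": {"moves": [{"jaw": 0, "offset": [0, 0, 0], "rot": [0, 0, 0]}, {"jaw": 0, "offset": [0, 0, 0], "rot": [0, 0, 0]}, {"jaw": 0, "offset": [0, 0, 0], "rot": [0, 0, 0]}, {"jaw": 0, "offset": [0, 0, 0], "rot": [0, 0, 0]}, {"jaw": 0, "offset": [0, 0, 0], "rot": [0, 0, 0]}]}}

```text
time_s: 31.92
eef_pos: [0.5508, 0.0401, 0.1324]
eef_rot: [0.001, 0.301, 0.954, 0.0]
wrist_force: [-1.9, 0.8, 6.5]
opening: 0.632
grasp_force: 66.6
```

```bash
python3 -c "
from h import *
go((.5505,.0387,.131),145)"
```

```text
t 31.9 pos [0.5508 0.0401 0.1324] th 145.0 q [-0.14  0.24  1.75  0.    1.15 -1.1 ] tilt [ 0.002 -0.    -1.   ] off [-0.5 -1.4  1.4] rotz 0.0 F [-1.9  0.8  6.5] M [-0.01  0.2  -0.17] open 0.632 g 66.6
```

Request:
{"op": "apply_moves", "data": {"moves": [{"jaw": 0, "offset": [0, 0, 0], "rot": [0, 0, 7]}, {"jaw": 0, "offset": [0, 0, 0], "rot": [0, 0, 7]}, {"jaw": 0, "offset": [0, 0, 0], "rot": [0, 0, 7]}, {"jaw": 0, "offset": [0, 0, 0], "rot": [0, 0, 7]}, {"jaw": 0, "offset": [0, 0, 0], "rot": [0, 0, 7]}]}}

```text
time_s: 32.55
eef_pos: [0.5504, 0.0398, 0.1324]
eef_rot: [0.001, 0.575, 0.819, -0.0]
wrist_force: [-2.8, -1.7, 6.7]
opening: 0.632
grasp_force: 66.9
```

```bash
python3 -c "
from h import *
go((.5505,.0387,.131),145)"
```

```text
t 32.5 pos [0.5504 0.0398 0.1324] th 109.9 q [-0.14  0.24  1.75 -0.    1.15 -0.49] tilt [ 0.001 -0.001 -1.   ] off [-1.1 -0.3  1.4] rotz -35.1 F [-2.8 -1.7  6.7] M [-0.24  0.55  0.56] open 0.632 g 66.9
```

Request:
{"op": "apply_moves", "data": {"moves": [{"jaw": 0, "offset": [0, 0, 0], "rot": [0, 0, 7]}, {"jaw": 0, "offset": [0, 0, 0], "rot": [0, 0, 7]}, {"jaw": 0, "offset": [0, 0, 0], "rot": [0, 0, 7]}, {"jaw": 0, "offset": [0, 0, 0], "rot": [0, 0, 7]}, {"jaw": 0, "offset": [0, 0, 0], "rot": [0, 0, 7]}]}}

```text
time_s: 33.17
eef_pos: [0.5499, 0.0398, 0.1324]
eef_rot: [0.0, 0.794, 0.608, -0.001]
wrist_force: [-5.5, -1.3, 9.6]
opening: 0.635
grasp_force: 67.1
```

```bash
python3 -c "
from h import *
go((.5505,.0387,.131),145)"
```

```text
t 33.2 pos [0.5499 0.0398 0.1324] th 74.9 q [-0.14  0.24  1.75 -0.    1.15  0.12] tilt [-0.    -0.001 -1.   ] off [-0.9  0.9  1.4] rotz -70.1 F [-5.5 -1.3  9.6] M [-0.27  0.87  0.5 ] open 0.635 g 67.1
```

Request:
{"op": "apply_moves", "data": {"moves": [{"jaw": 1, "offset": [0, 0, 0], "rot": [0, 0, 0]}, {"jaw": 1, "offset": [0, 0, 0], "rot": [0, 0, 0]}, {"jaw": 1, "offset": [0, 0, 0], "rot": [0, 0, 0]}, {"jaw": 1, "offset": [0, 0, -50], "rot": [0, 0, 0]}, {"jaw": 1, "offset": [0, 0, -50], "rot": [0, 0, 0]}]}}

```text
time_s: 33.8
eef_pos: [0.5496, 0.0403, 0.2317]
eef_rot: [-0.001, 0.793, 0.609, -0.001]
wrist_force: [0.8, -0.5, -0.1]
opening: 0.996
grasp_force: 0.0
```

Request:
{"op": "apply_moves", "data": {"moves": [{"jaw": 1, "offset": [35, -40, 0], "rot": [0, 0, 0]}, {"jaw": 1, "offset": [35, -40, 0], "rot": [0, 0, 0]}, {"jaw": 1, "offset": [35, -40, 0], "rot": [0, 0, 0]}, {"jaw": 1, "offset": [35, -40, 0], "rot": [0, 0, 0]}, {"jaw": 1, "offset": [35, -40, 0], "rot": [0, 0, 0]}]}}

```text
time_s: 34.42
eef_pos: [0.4011, 0.2623, 0.2314]
eef_rot: [0.0, 0.793, 0.609, 0.0]
wrist_force: [1.1, 0.0, 0.3]
opening: 1.0
grasp_force: 0.0
```

```bash
cat > nut.py <<'E'
from h import *
import sys
def look(tag,N=8):
    fs=[cam("scene") for _ in range(N)];im=np.mean([f[0] for f in fs],0);ds=np.array([f[1] for f in fs]);ds[ds==0]=np.nan
    d=np.nanmedian(ds,0);K,T0=fs[0][2:];W=cloud(d,K,T0);T=np.linalg.inv(T0);g=im.mean(-1).astype(np.float32)
    c=np.array([.552,.0374])
    az=np.arange(-130,31,8);print("az",az)
    for zi in(.172,.166,.163,.160,.157,.154):
        X=np.stack([c[0]+.018*np.cos(np.radians(az)),c[1]+.018*np.sin(np.radians(az)),0*az+zi],-1)
        P=X@T[:3,:3].T+T[:3,3];u=P@K.T;u=(u[:,:2]/u[:,2:]).astype(np.float32)
        print(zi,"I",cv2.remap(g,u[None,:,0],u[None,:,1],1)[0].round().astype(int),"dd",(1000*(cv2.remap(d.astype(np.float32),u[None,:,0],u[None,:,1],0)[0]-P[:,2])).round().astype(int))
    it,dt,Kt,Tt=cam("top")
    for n,Wn,cc in(("scene",W,c),("top",cloud(dt,Kt,Tt),np.array([.549,.040]))):
        p=Wn.reshape(-1,3);r=np.hypot(*(p[:,:2]-cc).T);a=np.arctan2(*(p[:,:2]-cc).T[::-1])
        m=(r>.02)&(r<.034)&(p[:,2]>.162)&(p[:,2]<.171);k=np.exp(6j*a[m]).mean()
        print(n,"corner mod60",(np.degrees(np.angle(k))/6%60).round(1),"conc",abs(k).round(2))
        m=(r>.036)&(r<.052)&(p[:,2]>.115)&(p[:,2]<.135);print(" pointer",m.sum(),np.median(np.degrees(a[m])).round(1))
    b=cv2.resize(np.clip(im*2,0,255).astype(np.uint8)[175:225,275:325],(500,500),interpolation=cv2.INTER_CUBIC);save(tag,b)
look(sys.argv[1])
go((.5505,.0387,.131),75)
E
python3 nut.py nut2.png
```

```text
az [-130 -122 -114 -106  -98  -90  -82  -74  -66  -58  -50  -42  -34  -26
  -18  -10   -2    6   14   22   30]
0.172 I [36 30 30 32 27 28 30 31 31 32 34 32 32 32 33 32 32 33 34 36 34] dd [ 0  5  7  3 19  4  5  5  4  5  4  5  5  6  5  4  7  9  0  8  3]
0.166 I [39 53 65 74 54 35 32 31 28 51 70 64 59 40 29 32 32 33 35 40 37] dd [12  8 14  1 19 21 20  7  5 -1  1  5 -1  9  9  9 10  8  4  5  0]
0.163 I [ 63  83  92  74  46  33  31  30  33  68  98 113 115  82  38  32  32  33
  34  43  44] dd [-4 10 -2 -5 15 16 16  7  4 -4 -6 -4 -4 -7  8  8  8  7  5  2  1]
0.16 I [ 93 101  91  63  40  34  36  33  44  79 102 105 104 102  65  33  32  33
  33  40  49] dd [ -6  -7  -8  -4  13  12  10   7   1  -9 -10  -9  -9  -9   8  11   9   8
   6   1  -9]
0.157 I [107  98  75  50  41  41  41  36  47  65  78 105 105  85  78  48  32  33
  33  35  42] dd [-11 -12  -7  -2   8   7   8   8   7 -11 -13 -12 -14 -11 -12   8   8   7
   6   2 -11]
0.154 I [103  80  52  46  46  51  54  43  43  52  58  71  81  66  49  51  43  35
  35  35  36] dd [-16 -17  -6  -3   3   4   5   6   4 -13 -13 -15 -13 -14 -12   7   4   4
  -1   2  -1]
scene corner mod60 14.5 conc 0.64
 pointer 15 12.9
top corner mod60 14.2 conc 0.71
 pointer 10 10.6
t 34.9 pos [0.4029 0.26   0.2312] th 74.9 q [ 0.33 -0.04  1.84 -0.    1.34  0.59] tilt [-0. -0. -1.] off [-175.3  200.1  100.3] rotz -0.1 F [-0.3  0.3  0.4] M [ 0.06  0.01 -0.05] open 1.003 g 0.0
```

View pics/nut2.png

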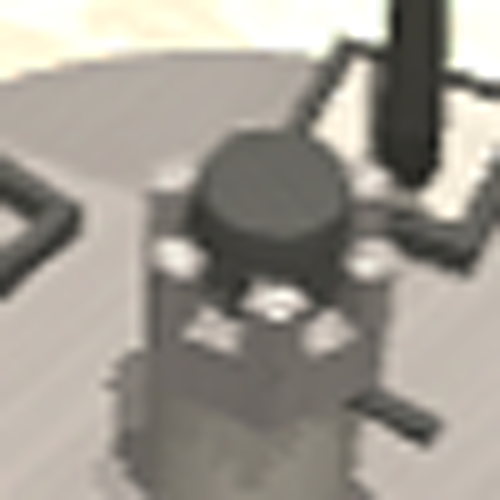

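Nut crop: a front tooth is at (275,300), the pointer at (400,415), and a dark cavity at (230,285) on the left in the -76° slot. There the depth shows a floor at z≈0.152 for azimuths -80 to -98°, so this is the hole, centred near -98°. The pointer is ~8° short of the mark, and about 22° of clockwise turn remains. I'll regrip and turn 20°.

Request:
{"op": "apply_moves", "data": {"moves": [{"jaw": 1, "offset": [-35, 40, 0], "rot": [0, 0, 0]}, {"jaw": 1, "offset": [-35, 40, 0], "rot": [0, 0, 0]}, {"jaw": 1, "offset": [-35, 40, 0], "rot": [0, 0, 0]}, {"jaw": 1, "offset": [-35, 40, 0], "rot": [0, 0, 0]}, {"jaw": 1, "offset": [-35, 40, 0], "rot": [0, 0, 0]}]}}

```text
time_s: 35.5
eef_pos: [0.5511, 0.0374, 0.2313]
eef_rot: [0.0, 0.794, 0.608, 0.0]
wrist_force: [0.5, 0.3, -0.3]
opening: 0.999
grasp_force: 0.0
```

Request:
{"op": "apply_moves", "data": {"moves": [{"jaw": 1, "offset": [0, 0, 0], "rot": [0, 0, 0]}, {"jaw": 1, "offset": [0, 0, 40], "rot": [0, 0, 0]}, {"jaw": 1, "offset": [0, 0, 40], "rot": [0, 0, 0]}, {"jaw": 1, "offset": [0, 0, 20], "rot": [0, 0, 0]}, {"jaw": 1, "offset": [0, 0, 0], "rot": [0, 0, 0]}]}}

```text
time_s: 36.12
eef_pos: [0.5482, 0.0405, 0.1294]
eef_rot: [-0.002, 0.793, 0.609, -0.002]
wrist_force: [0.3, -0.4, -0.1]
opening: 0.996
grasp_force: 0.0
```

Request:
{"op": "apply_moves", "data": {"moves": [{"jaw": 0, "offset": [0, 0, 0], "rot": [0, 0, 0]}, {"jaw": 0, "offset": [0, 0, 0], "rot": [0, 0, 0]}, {"jaw": 0, "offset": [0, 0, 0], "rot": [0, 0, 0]}, {"jaw": 0, "offset": [0, 0, 0], "rot": [0, 0, 0]}, {"jaw": 0, "offset": [0, 0, 0], "rot": [0, 0, 0]}]}}

```text
time_s: 36.75
eef_pos: [0.55, 0.0405, 0.1331]
eef_rot: [0.0, 0.793, 0.609, 0.0]
wrist_force: [-6.0, 0.7, 6.1]
opening: 0.633
grasp_force: 65.8
```

```bash
python3 -c "
from h import *
go((.5505,.0387,.131),75)"
```

```text
t 36.8 pos [0.55   0.0405 0.1331] th 75.0 q [-0.14  0.24  1.75  0.    1.15  0.12] tilt [ 0.  0. -1.] off [-1.6  0.9  2.1] rotz 0.0 F [-6.   0.7  6.1] M [ 0.11  0.9  -0.15] open 0.633 g 65.8
```

Request:
{"op": "apply_moves", "data": {"moves": [{"jaw": 0, "offset": [0, 0, 0], "rot": [0, 0, 5]}, {"jaw": 0, "offset": [0, 0, 0], "rot": [0, 0, 5]}, {"jaw": 0, "offset": [0, 0, 0], "rot": [0, 0, 5]}, {"jaw": 0, "offset": [0, 0, 0], "rot": [0, 0, 5]}, {"jaw": 0, "offset": [0, 0, 0], "rot": [0, 0, 0]}]}}

```text
time_s: 37.38
eef_pos: [0.55, 0.0405, 0.1331]
eef_rot: [0.0, 0.887, 0.462, 0.0]
wrist_force: [-6.0, 0.3, 6.9]
opening: 0.631
grasp_force: 65.8
```

```bash
python3 -c "
from h import *
go((.5505,.0387,.131),75)"
```

```text
t 37.4 pos [0.55   0.0405 0.1331] th 55.0 q [-0.14  0.24  1.75  0.    1.15  0.47] tilt [ 0.  0. -1.] off [-1.2  1.5  2.1] rotz -20.0 F [-6.   0.3  6.9] M [ 0.19  0.89 -0.28] open 0.631 g 65.8
```

Request:
{"op": "apply_moves", "data": {"moves": [{"jaw": 1, "offset": [0, 0, 0], "rot": [0, 0, 0]}, {"jaw": 1, "offset": [0, 0, 0], "rot": [0, 0, 0]}, {"jaw": 1, "offset": [0, 0, 0], "rot": [0, 0, 0]}, {"jaw": 1, "offset": [0, 0, -50], "rot": [0, 0, 0]}, {"jaw": 1, "offset": [0, 0, -50], "rot": [0, 0, 0]}]}}

```text
time_s: 38.0
eef_pos: [0.5496, 0.0402, 0.2319]
eef_rot: [-0.0, 0.887, 0.462, -0.001]
wrist_force: [0.6, 0.1, -0.8]
opening: 1.002
grasp_force: 0.0
```

Request:
{"op": "apply_moves", "data": {"moves": [{"jaw": 1, "offset": [19, -50, 0], "rot": [0, 0, 0]}, {"jaw": 1, "offset": [19, -50, 0], "rot": [0, 0, 0]}, {"jaw": 1, "offset": [19, -50, 0], "rot": [0, 0, 0]}, {"jaw": 1, "offset": [19, -50, 0], "rot": [0, 0, 0]}, {"jaw": 1, "offset": [19, -50, 0], "rot": [0, 0, 0]}]}}

```text
time_s: 38.62
eef_pos: [0.3988, 0.2626, 0.2315]
eef_rot: [0.0, 0.887, 0.462, 0.0]
wrist_force: [0.4, -0.2, -0.2]
opening: 1.001
grasp_force: 0.0
```

```bash
python3 nut.py nut3.png
```

```text
az [-130 -122 -114 -106  -98  -90  -82  -74  -66  -58  -50  -42  -34  -26
  -18  -10   -2    6   14   22   30]
0.172 I [42 34 31 32 28 30 30 30 29 31 34 34 33 32 32 31 31 34 35 36 32] dd [ 1  3  5  4 19  3  5  4  6  5  4  4  6  4  6  5  6 11  1  8  3]
0.166 I [56 48 34 31 30 30 40 65 73 70 49 31 32 31 31 41 48 34 33 33 39] dd [12  9 13 18 20 21 -2  8  0 -1  2  5  7  8  7 10 -3  8  4  5  1]
0.163 I [ 56  43  36  36  29  36  84 104 103  99  75  34  31  32  31  32  64  76
  51  40  32] dd [-2  9 14 15 16 16 -6 -3 -6 -5  3  5  7  9  8  0 -5 -7  5  3  1]
0.16 I [ 47  42  43  40  38  79 101 113 109 103  83  44  32  34  33  32  61  84
  99  67  46] dd [ -4  16  12  11  13  -9  -9  -9  -8  -9   4   6   9   9   8   0  -8 -10
  -9   1 -10]
0.157 I [ 46  48  49  53  53  77  87  96  92  78  60  40  34  36  36  36  51  78
  96 101  77] dd [ 12  11   7   8   9 -13 -12 -12 -13 -10   4   7   8   7   8  -2 -12 -13
 -12 -13 -12]
0.154 I [ 52  54  63  64  62  64  62  63  60  56  49  41  44  46  33  34  44  63
  88  99 102] dd [  7   7   4   6 -17 -16 -15 -15 -16 -13   5   5   5   4   6  -3  -5 -15
 -18 -16 -17]
scene corner mod60 54.8 conc 0.61
 pointer 16 -8.1
top corner mod60 53.7 conc 0.7
 pointer 11 -8.8
t 39.1 pos [0.4005 0.2604 0.2313] th 54.9 q [ 0.33 -0.04  1.84 -0.    1.34  0.94] tilt [ 0. -0. -1.] off [-95.2 250.2 100.3] rotz -20.1 F [ 0.6  0.5 -0.1] M [-0.    0.05  0.03] open 1.005 g 0.0
```

View pics/nut3.png

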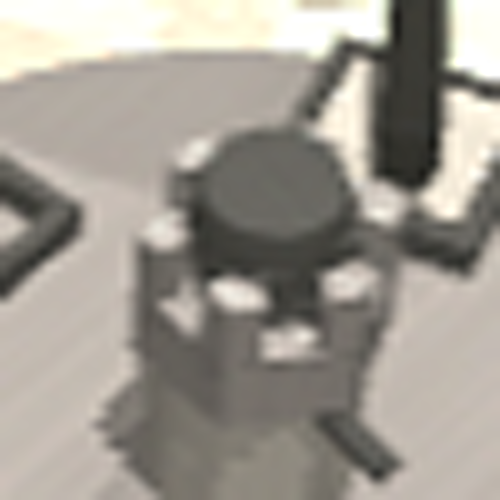

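```bash
cat > hole.py <<'E'
from h import *
N=10;fs=[cam("scene") for _ in range(N)];ds=np.array([f[1] for f in fs]);ds[ds==0]=np.nan
d=np.nanmedian(ds,0);print("noise mm",1000*np.nanmedian(np.nanstd(ds,0)));K,T0=fs[0][2:];W=cloud(d,K,T0)
top=W[(np.hypot(W[...,0]-.55,W[...,1]-.039)<.024)&(W[...,2]>.1775)];print("top disc",top.mean(0).round(4),len(top))
for c in(np.array([.5512,.0386]),top.mean(0)[:2]):
    p=W.reshape(-1,3);q=(p[:,:2]-c)*1000;r=np.hypot(*q.T)
    m=(r<15.5)&(p[:,2]<.169)&(p[:,2]>.14);Q=q[m];Z=p[m,2]*1000
    print("c",c.round(4),"interior pts",m.sum())
    for H in range(-115,-79,3):
        h=np.radians(H);s=-Q[:,0]*np.sin(h)+Q[:,1]*np.cos(h)
        print(H,"perp range",np.sort(s)[[0,1,2,-3,-2,-1]].round(1),"median",np.median(s).round(1))
    print(np.c_[Q,Z].round(1).tolist())
E
python3 hole.py
```

```text
noise mm 2.013091
top disc [0.5512 0.0384 0.1791] 137
c [0.5512 0.0386] interior pts 28
-115 perp range [-6.6 -5.4 -5.1 15.  15.1 15.3] median 13.5
-112 perp range [-7.1 -6.1 -5.8 14.8 15.  15.2] median 13.7
-109 perp range [-7.6 -6.8 -6.4 14.7 14.9 15.1] median 13.8
-106 perp range [-8.  -7.4 -7.1 14.7 14.8 14.9] median 13.9
-103 perp range [-8.5 -8.  -7.7 14.7 14.7 14.9] median 13.9
-100 perp range [-8.9 -8.6 -8.3 14.7 14.8 14.9] median 13.7
-97 perp range [-9.3 -9.2 -8.8 14.7 14.9 14.9] median 13.4
-94 perp range [-9.7 -9.6 -9.4 14.6 14.9 15. ] median 13.0
-91 perp range [-10.2  -9.9  -9.9  14.5  14.8  15. ] median 12.7
-88 perp range [-10.7 -10.4 -10.2  14.3  14.6  15. ] median 12.3
-85 perp range [-11.2 -10.9 -10.5  14.2  14.4  15. ] median 11.9
-82 perp range [-11.6 -11.3 -10.9  14.2  14.2  14.9] median 11.4
[[-10.4, -9.4, 157.6], [-10.1, -9.5, 154.5], [-10.1, -5.9, 151.8], [-9.7, -9.7, 151.5], [-7.9, -8.1, 151.7], [-7.3, -5.3, 150.1], [2.8, -14.0, 164.5], [14.2, 0.7, 162.4], [-7.4, -12.2, 151.8], [-6.2, -10.0, 151.1], [3.3, -14.3, 161.8], [9.4, -11.2, 164.2], [12.5, -7.7, 164.
[... 982 characters left out ...]
 -10.9 -10.5  14.2  14.4  15. ] median 11.9
-82 perp range [-11.6 -11.3 -10.9  14.2  14.2  14.9] median 11.4
[[-10.4, -9.2, 157.6], [-10.1, -9.3, 154.5], [-10.1, -5.7, 151.8], [-9.7, -9.5, 151.5], [-8.0, -7.9, 151.7], [-7.3, -5.1, 150.1], [2.8, -13.8, 164.5], [14.2, 0.8, 162.4], [-7.4, -12.0, 151.8], [-6.2, -9.8, 151.1], [3.3, -14.1, 161.8], [9.4, -11.0, 164.2], [12.5, -7.5, 164.0], [13.0, -4.6, 162.2], [14.4, -2.7, 161.9], [15.0, 0.3, 160.1], [-5.3, -14.2, 151.7], [12.6, -7.4, 160.7], [13.3, -4.6, 159.0], [13.9, -1.6, 157.2], [12.6, -7.0, 156.9], [13.5, -4.4, 155.7], [14.7, -2.3, 154.9], [13.1, -7.3, 154.2], [13.4, -3.9, 151.8], [14.3, -1.4, 150.5], [12.1, -9.2, 151.4], [13.4, -7.2, 150.9]]
```

```bash
cat > fit.py <<'E'
from h import *
from scipy.optimize import minimize
def get(N=20):
    fs=[cam("scene") for _ in range(N)];ds=np.array([f[1] for f in fs]);ds[ds==0]=np.nan
    return np.nanmean(ds,0),fs[0][2],fs[0][3]
def render(par,dirs,o,ts):
    cx,cy,cz,R,A,H=par
    P=o+dirs[:,None,:]*ts[:,:,None];x=P[...,0]-cx;y=P[...,1]-cy;z=P[...,2]-cz
    r=np.hypot(x,y);h=np.radians(H);s=-x*np.sin(h)+y*np.cos(h)
    stud=(r<R)&(z<.180)&~((abs(s)<.0065)&(abs(z-.159)<.007))
    nut=(z<.167)&(z>.127)&(r>.018)
    for k in range(3):
        a=np.radians(A+60*k);u=x*np.cos(a)+y*np.sin(a);v=-x*np.sin(a)+y*np.cos(a)
        nut&=(abs(u)<.0275)&~((abs(v)<.007)&(z>.149))
    hit=stud|nut|((r<.026)&(z<.127))|(z<.08)
    i=hit.argmax(1);return ts[np.arange(len(ts)),i]
def run(d,K,T,A0):
    v,u=np.mgrid[180:215,280:318];v=v.ravel();u=u.ravel()
    D=d[v,u];dirs=np.stack([(u-K[0,2])/K[0,0],(v-K[1,2])/K[1,1],np.ones(len(u))],-1)@T[:3,:3].T;o=T[:3,3]
    t0=(.185-o[2])/dirs[:,2];t1=(.125-o[2])/dirs[:,2];ts=t0[:,None]+(t1-t0)[:,None]*np.linspace(0,1,160)
    ok=np.isfinite(D)&(D<t1)
    D=D[ok];dirs=dirs[ok];ts=ts[ok]
    f=lambda p:np.minimum(abs(render(p*S,dirs,o,ts)-D),.008).mean()*1000
    S=np.array([.001,.001,.001,.001,1,1]);best=[]
    # coarse: centre first, then scan H
    p=np.array([551.2,38.5,0,18,A0,-98.])
    r=minimize(f,p,method="Nelder-Mead",options=dict(initial_simplex=np.vstack([p]+[p+np.eye(6)[i]*[1.5,1.5,1.5,1,4,8][i] for i in range(6)]),maxiter=250))
    print("fit",r.x.round(2),r.fun.round(3))
    for H in range(-128,-70,4):
        q=r.x.copy();q[5]=H;print(H,f(q).round(3),end="; ")
    print()
    return r.x
if __name__=="__main__":
    d,K,T=get();np.savez("fit3",d=d,K=K,T=T);run(d,K,T,-95.7)
    s=np.load("scene1.npz");run(np.where(s["d"]==0,np.nan,s["d"]),s["K"],s["T"],-65.)
E
time python3 fit.py
```

```text
fit [ 5.5024e+02  3.9670e+01 -3.9000e-01  1.7650e+01 -9.5290e+01 -9.7430e+01] 1.011
-128 1.076; -124 1.071; -120 1.03; -116 1.024; -112 1.016; -108 0.989; -104 0.997; -100 0.999; -96 1.017; -92 1.034; -88 1.044; -84 1.055; -80 1.068; -76 1.095; -72 1.103; 
fit [ 5.5025e+02  3.9690e+01 -5.4000e-01  1.7770e+01 -6.4920e+01 -9.4330e+01] 1.826
-128 1.883; -124 1.88; -120 1.877; -116 1.875; -112 1.877; -108 1.863; -104 1.865; -100 1.827; -96 1.826; -92 1.854; -88 1.854; -84 1.894; -80 1.895; -76 1.928; -72 1.935; 
real	0m9.200s
user	0m2.128s
sys	0m0.122s
```

Request:
{"op": "apply_moves", "data": {"moves": [{"jaw": 1, "offset": [-19, 50, 0], "rot": [0, 0, 0]}, {"jaw": 1, "offset": [-19, 50, 0], "rot": [0, 0, 0]}, {"jaw": 1, "offset": [-19, 50, 0], "rot": [0, 0, 0]}, {"jaw": 1, "offset": [-19, 50, 0], "rot": [0, 0, 0]}, {"jaw": 1, "offset": [-19, 50, 0], "rot": [0, 0, 0]}]}}

```text
time_s: 41.2
eef_pos: [0.551, 0.0386, 0.2314]
eef_rot: [0.0, 0.887, 0.462, 0.0]
wrist_force: [-0.4, -0.2, -0.7]
opening: 0.998
grasp_force: 0.0
```

Request:
{"op": "apply_moves", "data": {"moves": [{"jaw": 1, "offset": [0, 0, 0], "rot": [0, 0, 0]}, {"jaw": 1, "offset": [0, 0, 40], "rot": [0, 0, 0]}, {"jaw": 1, "offset": [0, 0, 40], "rot": [0, 0, 0]}, {"jaw": 1, "offset": [0, 0, 20], "rot": [0, 0, 0]}, {"jaw": 1, "offset": [0, 0, 0], "rot": [0, 0, 0]}]}}

```text
time_s: 41.82
eef_pos: [0.5481, 0.0413, 0.1295]
eef_rot: [-0.001, 0.887, 0.462, -0.002]
wrist_force: [-0.2, -0.6, -0.6]
opening: 1.0
grasp_force: 0.0
```

Request:
{"op": "apply_moves", "data": {"moves": [{"jaw": 0, "offset": [0, 0, 0], "rot": [0, 0, 0]}, {"jaw": 0, "offset": [0, 0, 0], "rot": [0, 0, 0]}, {"jaw": 0, "offset": [0, 0, 0], "rot": [0, 0, 0]}, {"jaw": 0, "offset": [0, 0, 0], "rot": [0, 0, 0]}, {"jaw": 0, "offset": [0, 0, 0], "rot": [0, 0, 0]}]}}

```text
time_s: 42.45
eef_pos: [0.5503, 0.0409, 0.1332]
eef_rot: [-0.0, 0.887, 0.462, 0.001]
wrist_force: [-5.2, 3.0, 6.3]
opening: 0.632
grasp_force: 65.3
```

Request:
{"op": "apply_moves", "data": {"moves": [{"jaw": 0, "offset": [0, 0, 0], "rot": [0, 0, 2]}, {"jaw": 0, "offset": [0, 0, 0], "rot": [0, 0, 2]}, {"jaw": 0, "offset": [0, 0, 0], "rot": [0, 0, 1.5]}, {"jaw": 0, "offset": [0, 0, 0], "rot": [0, 0, 0]}, {"jaw": 0, "offset": [0, 0, 0], "rot": [0, 0, 0]}]}}

```text
time_s: 43.08
eef_pos: [0.5503, 0.0409, 0.1332]
eef_rot: [-0.0, 0.908, 0.419, 0.001]
wrist_force: [-4.3, 2.9, 6.4]
opening: 0.631
grasp_force: 65.2
```

```bash
python3 -c "
from h import *
go((.5505,.0387,.131),75)"
```

```text
t 43.1 pos [0.5503 0.0409 0.1332] th 49.5 q [-0.14  0.24  1.75  0.    1.15  0.56] tilt [ 0.001  0.001 -1.   ] off [-1.6  1.5  2.2] rotz -25.5 F [-4.3  2.9  6.4] M [0.44 0.71 0.09] open 0.631 g 65.2
```

Request:
{"op": "apply_moves", "data": {"moves": [{"jaw": 1, "offset": [0, 0, 0], "rot": [0, 0, 0]}, {"jaw": 1, "offset": [0, 0, 0], "rot": [0, 0, 0]}, {"jaw": 1, "offset": [0, 0, 0], "rot": [0, 0, 0]}, {"jaw": 1, "offset": [0, 0, -50], "rot": [0, 0, 0]}, {"jaw": 1, "offset": [0, 0, -50], "rot": [0, 0, 0]}]}}

```text
time_s: 43.7
eef_pos: [0.5496, 0.0402, 0.2319]
eef_rot: [-0.0, 0.908, 0.419, -0.001]
wrist_force: [1.8, 0.3, 0.1]
opening: 1.001
grasp_force: 0.0
```

Request:
{"op": "apply_moves", "data": {"moves": [{"jaw": 1, "offset": [0, -50, 0], "rot": [0, 0, 0]}, {"jaw": 1, "offset": [0, -50, 0], "rot": [0, 0, 0]}, {"jaw": 1, "offset": [0, -50, 0], "rot": [0, 0, 0]}, {"jaw": 1, "offset": [0, -50, 0], "rot": [0, 0, 0]}, {"jaw": 1, "offset": [0, -50, 0], "rot": [0, 0, 0]}]}}

```text
time_s: 44.32
eef_pos: [0.3588, 0.2033, 0.2315]
eef_rot: [0.0, 0.908, 0.418, 0.0]
wrist_force: [-0.1, 0.7, 0.6]
opening: 0.997
grasp_force: 0.0
```

```bash
python3 - <<'E'
from fit import *
d,K,T=get(25);np.savez("fit4",d=d,K=K,T=T);run(d,K,T,-101.)
im,dd,K,T=cam("scene")
save("nut4.png",np.clip(im.astype(float)*2,0,255).astype(np.uint8),10,(275,175,325,225))
for t in("pin_grip","beaker"):
    W=cloud(dd,K,T)
    for o in ctrl.outline_of("scene",t)[:3]: print(t,round(o["score"],2),np.round(o["position"]),np.nanmedian(W[o["region"]],0).round(3))
go((.55,.039,.13),55)
E
```

```text
fit [ 5.5024e+02  3.9720e+01 -5.3000e-01  1.7650e+01 -1.0098e+02 -9.4260e+01] 1.077
-128 1.107; -124 1.094; -120 1.065; -116 1.059; -112 1.041; -108 1.041; -104 1.05; -100 1.051; -96 1.069; -92 1.085; -88 1.096; -84 1.106; -80 1.115; -76 1.149; -72 1.152; 
pin_grip 0.92 [151. 267.] [ 0.36  -0.29   0.015]
pin_grip 0.68 [191. 316.] [ 0.533 -0.295  0.01 ]
beaker 0.69 [186. 375.] [ 0.64  -0.374  0.043]
beaker 0.23 [189. 316.] [ 0.532 -0.295  0.01 ]
t 45.7 pos [0.3599 0.2025 0.2313] th 49.5 q [ 0.22 -0.2   1.99 -0.    1.36  0.93] tilt [-0. -0. -1.] off [ -1.  250.7 101.3] rotz -5.5 F [ 0.1 -0.1 -0.3] M [ 0. -0.  0.] open 1.001 g 0.0
```

View pics/nut4.png

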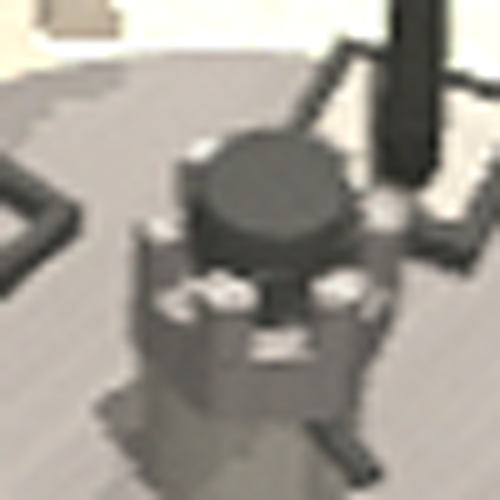

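```bash
python3 - <<'E'
from fit import *
Hs=np.arange(-124,-79,2);tot=0
for n,A,w in(("scene1",-64.92,0.15),("fit3",-95.3,1),("fit4",-101,1)):
    s=np.load(n+".npz");d=np.where(s["d"]==0,np.nan,s["d"]);K,T=s["K"],s["T"]
    v,u=np.mgrid[180:215,280:318];v=v.ravel();u=u.ravel()
    D=d[v,u];dirs=np.stack([(u-K[0,2])/K[0,0],(v-K[1,2])/K[1,1],np.ones(len(u))],-1)@T[:3,:3].T;o=T[:3,3]
    t0=(.185-o[2])/dirs[:,2];t1=(.125-o[2])/dirs[:,2];ts=t0[:,None]+(t1-t0)[:,None]*np.linspace(0,1,300)
    ok=np.isfinite(D)&(D<t1);D=D[ok];dirs=dirs[ok];ts=ts[ok]
    R=np.array([render((.55024,.0397,-.0005,.0177,A,H),dirs,o,ts) for H in Hs])
    m=np.ptp(R,axis=0)>.002
    e=np.minimum(abs(R[:,m]-D[m]),.01);E=(e**2).sum(1)*1e6;tot=tot+w*E
    print(n,m.sum(),dict(zip(Hs.tolist(),E.round().astype(int).tolist())))
    if n!="scene1":
        i=np.where(m)[0];
        for H in(-112,-106,-100):
            k=list(Hs).index(H);print(H,(1000*(D[m]-R[k][m])).round().astype(int).tolist())
print(dict(zip(Hs.tolist(),tot.round().astype(int).tolist())))
E
```

```text
scene1 14 {-124: 307, -122: 303, -120: 299, -118: 298, -116: 297, -114: 298, -112: 300, -110: 244, -108: 230, -106: 238, -104: 246, -102: 259, -100: 77, -98: 90, -96: 115, -94: 120, -92: 361, -90: 358, -88: 358, -86: 457, -84: 644, -82: 644, -80: 644}
fit3 10 {-124: 531, -122: 338, -120: 245, -118: 239, -116: 233, -114: 225, -112: 216, -110: 9, -108: 7, -106: 9, -104: 17, -102: 32, -100: 56, -98: 88, -96: 136, -94: 187, -92: 227, -90: 256, -88: 288, -86: 338, -84: 399, -82: 440, -80: 475}
-112 [-1, -2, -3, 0, 1, 17, 1, 0, 12, 0]
-106 [2, 1, -1, 0, 1, 1, 1, 0, 0, 0]
-100 [5, 4, 1, 3, 1, 1, 1, 0, 0, 0]
fit4 8 {-124: 415, -122: 217, -120: 135, -118: 130, -116: 124, -114: 117, -112: 109, -110: 4, -108: 4, -106: 8, -104: 18, -102: 35, -100: 61, -98: 93, -96: 143, -94: 192, -92: 230, -90: 258, -88: 290, -86: 341, -84: 395, -82: 443, -80: 477}
-112 [-1, -1, -3, 0, 0, 17, 0, 0]
-106 [2, 2, -1, 0, 0, 0, 0, 0]
-100 [5, 5, 2, 3, 0, 0, 0, 0]
{-124: 992, -122: 601, -120: 426, -118: 414, -116: 401, -114: 387, -112: 370, -110: 50, -108: 46, -106: 53, -104: 71, -102: 106, -100: 128, -98: 195, -96: 296, -94: 397, -92: 511, -90: 568, -88: 632, -86: 748, -84: 890, -82: 979, -80: 1049}
```

The joint depth fit gives the hole direction as -107°±2, with residuals of 0–2 mm. The nut's slot is at -101°, so 6° of turn remains. The pin has been knocked to about (0.533,-0.295).

Request:
{"op": "apply_moves", "data": {"moves": [{"jaw": 1, "offset": [0, 50, 0], "rot": [0, 0, 0]}, {"jaw": 1, "offset": [0, 50, 0], "rot": [0, 0, 0]}, {"jaw": 1, "offset": [0, 50, 0], "rot": [0, 0, 0]}, {"jaw": 1, "offset": [0, 50, 0], "rot": [0, 0, 0]}, {"jaw": 1, "offset": [0, 50, 0], "rot": [0, 0, 0]}]}}

```text
time_s: 46.35
eef_pos: [0.5513, 0.039, 0.2312]
eef_rot: [-0.0, 0.908, 0.419, 0.0]
wrist_force: [0.5, 0.2, 0.5]
opening: 1.0
grasp_force: 0.0
```

Request:
{"op": "apply_moves", "data": {"moves": [{"jaw": 1, "offset": [0, 0, 0], "rot": [0, 0, 0]}, {"jaw": 1, "offset": [0, 0, 40], "rot": [0, 0, 0]}, {"jaw": 1, "offset": [0, 0, 40], "rot": [0, 0, 0]}, {"jaw": 1, "offset": [0, 0, 20], "rot": [0, 0, 0]}, {"jaw": 1, "offset": [0, 0, 0], "rot": [0, 0, 0]}]}}

```text
time_s: 46.98
eef_pos: [0.548, 0.0411, 0.1295]
eef_rot: [-0.001, 0.908, 0.419, -0.002]
wrist_force: [0.1, 1.1, 0.5]
opening: 1.0
grasp_force: 0.0
```

Request:
{"op": "apply_moves", "data": {"moves": [{"jaw": 0, "offset": [0, 0, 0], "rot": [0, 0, 0]}, {"jaw": 0, "offset": [0, 0, 0], "rot": [0, 0, 0]}, {"jaw": 0, "offset": [0, 0, 0], "rot": [0, 0, 0]}, {"jaw": 0, "offset": [0, 0, 0], "rot": [0, 0, 0]}, {"jaw": 0, "offset": [0, 0, 0], "rot": [0, 0, 0]}]}}

```text
time_s: 47.6
eef_pos: [0.5503, 0.0409, 0.1332]
eef_rot: [-0.0, 0.908, 0.419, 0.001]
wrist_force: [-3.5, 2.0, 6.3]
opening: 0.633
grasp_force: 65.3
```

Request:
{"op": "apply_moves", "data": {"moves": [{"jaw": 0, "offset": [0, 0, 0], "rot": [0, 0, 2]}, {"jaw": 0, "offset": [0, 0, 0], "rot": [0, 0, 2]}, {"jaw": 0, "offset": [0, 0, 0], "rot": [0, 0, 2]}, {"jaw": 0, "offset": [0, 0, 0], "rot": [0, 0, 0]}, {"jaw": 0, "offset": [0, 0, 0], "rot": [0, 0, 0]}]}}

```text
time_s: 48.22
eef_pos: [0.5504, 0.0409, 0.1332]
eef_rot: [-0.0, 0.929, 0.371, 0.001]
wrist_force: [-4.0, 3.0, 5.8]
opening: 0.635
grasp_force: 65.3
```

```bash
python3 -c "
from h import *
go((.5505,.0387,.131),75)"
```

```text
t 48.2 pos [0.5504 0.0409 0.1332] th 43.5 q [-0.14  0.24  1.75  0.    1.15  0.67] tilt [ 0.001  0.001 -1.   ] off [-1.4  1.7  2.2] rotz -31.5 F [-4.   3.   5.8] M [ 0.41  0.71 -0.11] open 0.635 g 65.3
```

Request:
{"op": "apply_moves", "data": {"moves": [{"jaw": 1, "offset": [0, 0, 0], "rot": [0, 0, 0]}, {"jaw": 1, "offset": [0, 0, 0], "rot": [0, 0, 0]}, {"jaw": 1, "offset": [0, 0, 0], "rot": [0, 0, 0]}, {"jaw": 1, "offset": [0, 0, -50], "rot": [0, 0, 0]}, {"jaw": 1, "offset": [0, 0, -50], "rot": [0, 0, 0]}]}}

```text
time_s: 48.85
eef_pos: [0.5496, 0.0402, 0.2319]
eef_rot: [-0.0, 0.929, 0.371, -0.001]
wrist_force: [-0.1, 0.5, 0.7]
opening: 1.001
grasp_force: 0.0
```

Request:
{"op": "apply_moves", "data": {"moves": [{"jaw": 1, "offset": [0, -50, 0], "rot": [0, 0, 0]}, {"jaw": 1, "offset": [0, -50, 0], "rot": [0, 0, 0]}, {"jaw": 1, "offset": [0, -50, 0], "rot": [0, 0, 0]}, {"jaw": 1, "offset": [0, -50, 0], "rot": [0, 0, 0]}, {"jaw": 1, "offset": [0, -50, 0], "rot": [0, 0, 0]}]}}

```text
time_s: 49.48
eef_pos: [0.3769, 0.2224, 0.2315]
eef_rot: [-0.0, 0.929, 0.37, 0.0]
wrist_force: [0.3, 0.5, 1.0]
opening: 0.999
grasp_force: 0.0
```

```bash
python3 - <<'E'
from fit import *
d,K,T=get(15);run(d,K,T,-107.)
s,_,_,_=cam("scene")
ims=[]
for n in("scene","top"):
    im,dd,K,T=cam(n);W=cloud(dd,K,T);x,y,z=np.moveaxis(W,-1,0);g=im.astype(int).sum(-1)
    m=(np.hypot(x-.525,y+.295)<.06)&(z>.005)&(z<.03)&(g<130)
    k,l,st,ce=cv2.connectedComponentsWithStats(m.astype(np.uint8));i=1+st[1:,4].argmax();p=W[l==i]
    print(n,"head",p.mean(0).round(4),st[i],np.ptp(p,axis=0).round(3))
    c=p.mean(0)[:2]
    m=(np.hypot(x-c[0],y-c[1])<.11)&(np.hypot(x-c[0],y-c[1])>.018)&(z>.004)&(z<.02)&(g<330)
    k,l,st,ce=cv2.connectedComponentsWithStats(m.astype(np.uint8))
    for i in range(1,k):
        if st[i,4]>15:
            p=W[l==i][:,:2];q=p.mean(0);print(" comp",q.round(4),st[i,4],"dir from head",np.degrees(np.arctan2(*(q-c)[::-1])).round(1),"far",np.max(np.hypot(*(p-c).T)).round(3))
    ims.append(im)
    P=np.linalg.inv(T);uv=(np.r_[c,.01]@P[:3,:3].T+P[:3,3])@K.T;uv=(uv[:2]/uv[2]).astype(int);print(uv)
    ims[-1]=cv2.resize(im[uv[1]-40:uv[1]+40,uv[0]-40:uv[0]+40],(400,400),interpolation=cv2.INTER_CUBIC)
save("pin5.png",np.clip(np.hstack(ims).astype(float)*1.5,0,255).astype(np.uint8))
E
```

```text
fit [ 5.5024e+02  3.9730e+01 -5.2000e-01  1.7790e+01 -1.0684e+02 -9.4550e+01] 1.136
-128 1.137; -124 1.131; -120 1.106; -116 1.101; -112 1.093; -108 1.091; -104 1.097; -100 1.111; -96 1.129; -92 1.142; -88 1.148; -84 1.192; -80 1.192; -76 1.22; -72 1.222; 
scene head [ 0.5199 -0.2843  0.013 ] [184 304  11  13  87] [0.028 0.025 0.011]
 comp [ 0.4335 -0.3095] 99 dir from head -163.7 far 0.11
 comp [ 0.5657 -0.3078] 108 dir from head -27.2 far 0.082
[188 310]Traceback (most recent call last):
  File "<stdin>", line 8, in <module>
ValueError: attempt to get argmax of an empty sequence
```

```bash
cat > pin.py <<'E'
from h import *
ims=[]
for n in("scene","top"):
    im,dd,K,T=cam(n);W=cloud(dd,K,T);x,y,z=np.moveaxis(W,-1,0);g=im.astype(int).sum(-1)
    near=np.hypot(x-.535,y+.292)<.09
    m=near&(z>.0095)&(z<.03)&(g<170);print(n,m.sum(),np.sort(g[near])[:5])
    if m.sum()>8:
        p=W[m];(cx,cy),sz,a=cv2.minAreaRect((p[:,:2]*1000).astype(np.float32));c=np.array([cx,cy])/1000;print(" head rect",c.round(4),np.round(sz,1),round(a,1),"mean",p.mean(0).round(4))
        m=near&(z>.004)&(z<.018)&(g<330)&(np.hypot(x-c[0],y-c[1])>.02)&(y<c[1]+.01);q=W[m][:,:2];v=cv2.fitLine((q*1000).astype(np.float32),cv2.DIST_HUBER,0,.01,.01).ravel()
        print(" shaft",m.sum(),np.degrees(np.arctan2(v[1],v[0])).round(1),v[2:].round(1),"far",np.hypot(*(q-c).T).max().round(3))
    P=np.linalg.inv(T);uv=(np.r_[.535,-.292,.01]@P[:3,:3].T+P[:3,3])@K.T;u,v=(uv[:2]/uv[2]).astype(int)
    ims.append(cv2.resize(im[v-40:v+40,u-40:u+40],(400,400),interpolation=cv2.INTER_CUBIC))
save("pin5.png",np.clip(np.hstack(ims).astype(float)*1.5,0,255).astype(np.uint8))
go((.52,-.284,.12),-27.2)
E
python3 pin.py
```

```text
scene 90 [67 70 74 74 75]
 head rect [ 0.5188 -0.2843] [19.4 23.2] 62.5 mean [ 0.5192 -0.2844  0.0132]
 shaft 118 0.3 [ 547.9 -309.2] far 0.084
top 1 [161 162 168 168 168]
t 50.5 pos [0.3779 0.2215 0.2313] th 43.5 q [ 0.26 -0.14  1.93  0.    1.35  1.07] tilt [ 0.  0. -1.] off [-245.1  464.4  111.3] rotz 70.7 F [ 0.   0.7 -0.6] M [ 0.06  0.01 -0.02] open 1.001 g 0.0
```

View pics/pin5.png

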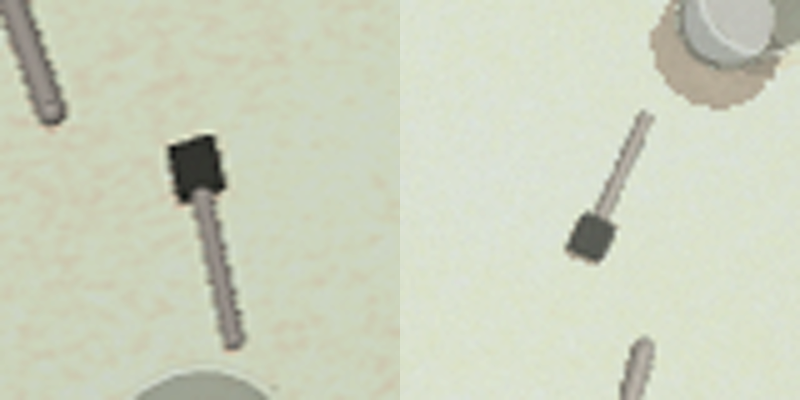

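Pin crop: left (scene), the small pin's head is at (197,170) with its tip at (233,345), clear of the beaker. The large pin's tip is at (55,115). Right (top) shows the head at (590,238) and the tip at (646,118). So the head is at (0.519,-0.2845) and points along -27°.

Request:
{"op": "apply_moves", "data": {"moves": [{"jaw": 1, "offset": [-24.5, 46.4, 0], "rot": [0, 0, 0]}, {"jaw": 1, "offset": [-24.5, 46.4, 0], "rot": [0, 0, 0]}, {"jaw": 1, "offset": [-24.5, 46.4, 0], "rot": [0, 0, 0]}, {"jaw": 1, "offset": [-24.5, 46.4, 0], "rot": [0, 0, 0]}, {"jaw": 1, "offset": [-24.5, 46.4, 0], "rot": [0, 0, 0]}]}}

```text
time_s: 51.1
eef_pos: [0.4492, -0.0328, 0.2315]
eef_rot: [0.0, 0.929, 0.371, 0.0]
wrist_force: [-0.2, 0.3, 0.7]
opening: 1.0
grasp_force: 0.0
```

Request:
{"op": "apply_moves", "data": {"moves": [{"jaw": 0.65, "offset": [-24.5, 46.4, 0], "rot": [0, 0, 0]}, {"jaw": 0.65, "offset": [-24.5, 46.4, 0], "rot": [0, 0, 0]}, {"jaw": 0.65, "offset": [-24.5, 46.4, 0], "rot": [0, 0, 0]}, {"jaw": 0.65, "offset": [-24.5, 46.4, 0], "rot": [0, 0, 0]}, {"jaw": 0.65, "offset": [-24.5, 46.4, 0], "rot": [0, 0, 0]}]}}

```text
time_s: 51.72
eef_pos: [0.5201, -0.2854, 0.2312]
eef_rot: [0.0, 0.929, 0.371, 0.0]
wrist_force: [-0.1, -0.7, 0.2]
opening: 0.651
grasp_force: 0.0
```

Request:
{"op": "apply_moves", "data": {"moves": [{"jaw": 0.65, "offset": [0, 0, 0], "rot": [0, 0, 10.1]}, {"jaw": 0.65, "offset": [0, 0, 0], "rot": [0, 0, 10.1]}, {"jaw": 0.65, "offset": [0, 0, 0], "rot": [0, 0, 10.1]}, {"jaw": 0.65, "offset": [0, 0, 0], "rot": [0, 0, 10.1]}, {"jaw": 0.65, "offset": [0, 0, 0], "rot": [0, 0, 10.1]}]}}

```text
time_s: 52.35
eef_pos: [0.5198, -0.2836, 0.2311]
eef_rot: [-0.0, 0.998, -0.064, -0.0]
wrist_force: [-1.0, -1.1, -0.7]
opening: 0.654
grasp_force: 0.0
```

Request:
{"op": "apply_moves", "data": {"moves": [{"jaw": 0.65, "offset": [0, 0, 50], "rot": [0, 0, 10.1]}, {"jaw": 0.65, "offset": [0, 0, 50], "rot": [0, 0, 10.1]}, {"jaw": 0.65, "offset": [0, 0, 40], "rot": [0, 0, 0]}, {"jaw": 0.65, "offset": [0, 0, 30], "rot": [0, 0, 0]}, {"jaw": 0.65, "offset": [0, 0, 0], "rot": [0, 0, 0]}]}}

```text
time_s: 52.98
eef_pos: [0.518, -0.2821, 0.0585]
eef_rot: [-0.001, 0.972, -0.235, -0.003]
wrist_force: [1.0, 0.3, 0.2]
opening: 0.649
grasp_force: 0.0
```

```bash
python3 -c "
from h import *
go((.518,-.2840,.003),-27.2)"; python3 pin.py
```

```text
t 53.0 pos [ 0.518  -0.2821  0.0585] th -27.2 q [-0.7   0.42  1.68 -0.    1.04  1.35] tilt [-0.005  0.004 -1.   ] off [ 1.2  1.8 55.5] rotz 0.0 F [1.  0.3 0.2] M [ 0.03 -0.01  0.03] open 0.649 g 0.0
scene 96 [46 47 48 51 53]
 head rect [ 0.4918 -0.3011] [88.6 28.6] 30.9 mean [ 0.5169 -0.2854  0.0131]
 shaft 143 -16.0 [ 553.1 -304.2] far 0.104
top 11 [126 126 126 128 128]
 head rect [ 0.5145 -0.2865] [11.8  8.3] 34.0 mean [ 0.5148 -0.2866  0.0137]Traceback (most recent call last):
  File "pin.py", line 9, in <module>
    m=near&(z>.004)&(z<.018)&(g<330)&(np.hypot(x-c[0],y-c[1])>.02)&(y<c[1]+.01);q=W[m][:,:2];v=cv2.fitLine((q*1000).astype(np.float32),cv2.DIST_HUBER,0,.01,.01).ravel()
                                                                                               ~~~~~~~~~~~^^^^^^^^^^^^^^^^^^^^^^^^^^^^^^^^^^^^^^^^^^^^^^^^^^^^^^
cv2.error: OpenCV(4.12.0) /io/opencv/modules/imgproc/src/linefit.cpp:50: error: (-215:Assertion failed) count > 0 in function 'fitLine2D_wods'
```

Request:
{"op": "apply_moves", "data": {"moves": [{"jaw": 0.65, "offset": [1.2, 1.8, 20], "rot": [0, 0, 0]}, {"jaw": 0.65, "offset": [0, 0, 18], "rot": [0, 0, 0]}, {"jaw": 0.65, "offset": [0, 0, 10], "rot": [0, 0, 0]}, {"jaw": 0.65, "offset": [0, 0, 5], "rot": [0, 0, 0]}, {"jaw": 0.65, "offset": [0, 0, 3], "rot": [0, 0, 0]}]}}

```text
time_s: 53.7
eef_pos: [0.5201, -0.2858, 0.005]
eef_rot: [-0.0, 0.972, -0.235, -0.0]
wrist_force: [0.0, -0.5, 0.0]
opening: 0.651
grasp_force: 0.0
```

Request:
{"op": "apply_moves", "data": {"moves": [{"jaw": 0.65, "offset": [0, 0, 0], "rot": [0, 0, 0]}, {"jaw": 0, "offset": [0, 0, 0], "rot": [0, 0, 0]}, {"jaw": 0, "offset": [0, 0, 0], "rot": [0, 0, 0]}, {"jaw": 0, "offset": [0, 0, 0], "rot": [0, 0, 0]}, {"jaw": 0, "offset": [0, 0, 0], "rot": [0, 0, 0]}]}}

```text
time_s: 54.32
eef_pos: [0.5203, -0.286, 0.0059]
eef_rot: [0.0, 0.972, -0.235, 0.0]
wrist_force: [-1.8, 1.1, 5.0]
opening: 0.233
grasp_force: 58.8
```

```bash
python3 -c "
from h import *
go((.518,-.2840,.003),-27.2)"
```

```text
t 54.3 pos [ 0.5203 -0.286   0.0059] th -27.2 q [-0.7   0.51  1.68 -0.    0.94  1.34] tilt [ 0.001 -0.    -1.   ] off [-3.  -0.7  2.9] rotz 0.0 F [-1.8  1.1  5. ] M [0.19 0.23 0.  ] open 0.233 g 58.8
```

Request:
{"op": "apply_moves", "data": {"moves": [{"jaw": 0, "offset": [0, 0, -20], "rot": [0, 0, 0]}, {"jaw": 0, "offset": [0, 0, -45], "rot": [0, 0, 0]}, {"jaw": 0, "offset": [0, 0, -45], "rot": [0, 0, 0]}, {"jaw": 0, "offset": [0, 0, -45], "rot": [0, 0, 0]}, {"jaw": 0, "offset": [0, 0, -45], "rot": [0, 0, 0]}]}}

```text
time_s: 54.95
eef_pos: [0.5199, -0.2857, 0.2079]
eef_rot: [0.0, 0.972, -0.235, 0.0]
wrist_force: [0.9, -0.6, -1.0]
opening: 0.236
grasp_force: 58.8
```

Request:
{"op": "apply_moves", "data": {"moves": [{"jaw": 0, "offset": [0, 0, 0], "rot": [0, 0, -10]}, {"jaw": 0, "offset": [0, 0, 0], "rot": [0, 0, -10]}, {"jaw": 0, "offset": [0, 0, 0], "rot": [0, 0, -10]}, {"jaw": 0, "offset": [0, 0, 0], "rot": [0, 0, -10]}, {"jaw": 0, "offset": [0, 0, 0], "rot": [0, 0, -10]}]}}

```text
time_s: 55.58
eef_pos: [0.52, -0.2857, 0.2063]
eef_rot: [0.0, 0.98, 0.201, 0.0]
wrist_force: [-0.1, 0.4, -1.3]
opening: 0.233
grasp_force: 58.8
```

Request:
{"op": "apply_moves", "data": {"moves": [{"jaw": 0, "offset": [0, 0, 0], "rot": [0, 0, -10]}, {"jaw": 0, "offset": [0, 0, 0], "rot": [0, 0, -10]}, {"jaw": 0, "offset": [0, 0, 0], "rot": [0, 0, -10]}, {"jaw": 0, "offset": [0, 0, 0], "rot": [0, 0, -10]}, {"jaw": 0, "offset": [0, 0, 0], "rot": [0, 0, -10.2]}]}}

```text
time_s: 56.2
eef_pos: [0.52, -0.2857, 0.2063]
eef_rot: [0.0, 0.802, 0.597, 0.0]
wrist_force: [0.2, -0.7, -1.4]
opening: 0.233
grasp_force: 58.8
```

```bash
python3 -c "
from h import *
go((.5142,-.0776,.158),73)"
```

```text
t 56.2 pos [ 0.52   -0.2857  0.2063] th 73.4 q [-0.7   0.24  1.58  0.    1.31 -0.41] tilt [ 0.001 -0.    -1.   ] off [197.8 -65.2  48.2] rotz 0.4 F [ 0.2 -0.7 -1.4] M [-0.02 -0.02  0.03] open 0.233 g 58.8
```

Request:
{"op": "apply_moves", "data": {"moves": [{"jaw": 0, "offset": [39.5, -13, 0], "rot": [0, 0, 0.4]}, {"jaw": 0, "offset": [39.5, -13, 0], "rot": [0, 0, 0]}, {"jaw": 0, "offset": [39.5, -13, 0], "rot": [0, 0, 0]}, {"jaw": 0, "offset": [39.5, -13, 0], "rot": [0, 0, 0]}, {"jaw": 0, "offset": [39.5, -13, 0], "rot": [0, 0, 0]}]}}

```text
time_s: 56.82
eef_pos: [0.5166, -0.0766, 0.2064]
eef_rot: [0.001, 0.806, 0.592, 0.0]
wrist_force: [0.1, -0.2, -0.1]
opening: 0.235
grasp_force: 58.9
```

Request:
{"op": "apply_moves", "data": {"moves": [{"jaw": 0, "offset": [0, 0, 20], "rot": [0, 0, 0]}, {"jaw": 0, "offset": [0, 0, 18], "rot": [0, 0, 0]}, {"jaw": 0, "offset": [0, 0, 10], "rot": [0, 0, 0]}, {"jaw": 0, "offset": [0, 0, 0], "rot": [0, 0, 0]}, {"jaw": 0, "offset": [0, 0, 0], "rot": [0, 0, 0]}]}}

```text
time_s: 57.45
eef_pos: [0.5171, -0.0785, 0.1578]
eef_rot: [0.0, 0.806, 0.592, 0.0]
wrist_force: [-0.5, -0.3, 0.3]
opening: 0.235
grasp_force: 58.9
```

```bash
cat > shaft.py <<'E'
from h import *
go((.5142,-.0776,.158),73)
for n,c in(("scene",(.5502,.0397)),("top",(.5493,.0405))):
    ds=[];
    for _ in range(6):
        im,d,K,T=cam(n);ds.append(np.where(d==0,np.nan,d))
    W=cloud(np.nanmean(ds,0),K,T);h=np.radians(73)
    q=W[...,:2]-np.array(c);u=(q@[np.cos(h),np.sin(h)])*1000;s=(q@[-np.sin(h),np.cos(h)])*1000;z=W[...,2]*1000
    m=(abs(s)<12)&(z>148)&(z<172)&(u<-31)&(u>-106)
    for lo in range(-106,-30,8):
        k=m&(u>=lo)&(u<lo+8)
        if k.sum()>2: print(n,lo,k.sum(),"s",s[k].mean().round(1),(s[k].min().round(1),s[k].max().round(1)),"zmax",np.sort(z[k])[-2:].round(1))
    P=np.linalg.inv(T);uv=(np.r_[.54,.01,.159]@P[:3,:3].T+P[:3,3])@K.T;a,b=(uv[:2]/uv[2]).astype(int);im=im[b-40:b+40,a-40:a+40]
    if n=="scene":A=im
save("ins.png",np.clip(np.hstack([cv2.resize(i,(400,400),interpolation=2) for i in(A,im)]).astype(float)*1.6,0,255).astype(np.uint8))
E
python3 shaft.py
```

```text
t 57.5 pos [ 0.5171 -0.0785  0.1578] th 72.6 q [-0.38  0.15  1.81  0.    1.19 -0.07] tilt [ 0.001 -0.    -1.   ] off [-0.  -3.  -0.2] rotz -0.4 F [-0.5 -0.3  0.3] M [-0.05 -0.04  0.06] open 0.235 g 58.9
scene -90 6 s -6.4 (np.float64(-7.6), np.float64(-4.5)) zmax [159.4 159.5]
scene -82 12 s -5.6 (np.float64(-7.5), np.float64(-2.7)) zmax [160.9 161.4]
scene -74 12 s -4.0 (np.float64(-7.1), np.float64(-0.3)) zmax [160.6 160.8]
scene -66 14 s -4.7 (np.float64(-6.9), np.float64(-1.2)) zmax [160.3 160.5]
scene -58 13 s -4.4 (np.float64(-7.0), np.float64(0.9)) zmax [160.2 160.2]
scene -50 10 s -4.5 (np.float64(-7.0), np.float64(0.1)) zmax [159.7 159.7]
top -90 3 s 0.3 (np.float64(-1.0), np.float64(1.3)) zmax [159.1 162. ]
top -82 4 s 0.6 (np.float64(-0.5), np.float64(1.7)) zmax [159.8 160.1]
top -74 5 s -0.7 (np.float64(-2.6), np.float64(1.6)) zmax [160.3 161.2]
```

View pics/ins.png

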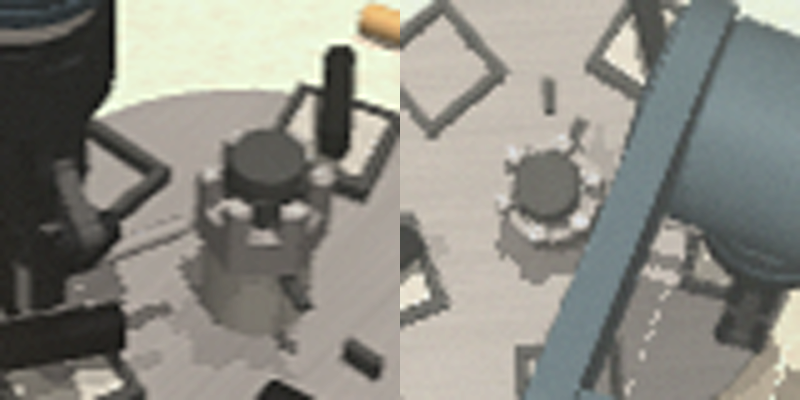

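Insertion picture: left (scene), the gripped pin runs from (120,250) to (190,220), pointing at the slot. It is about 3 mm off to the side. I'll shift it, then fit the shaft axis.

Request:
{"op": "apply_moves", "data": {"moves": [{"jaw": 0, "offset": [0, -3, 0], "rot": [0, 0, -0.4]}, {"jaw": 0, "offset": [0, 0, 0], "rot": [0, 0, 0]}, {"jaw": 0, "offset": [0, 0, 0], "rot": [0, 0, 0]}, {"jaw": 0, "offset": [0, 0, 0], "rot": [0, 0, 0]}, {"jaw": 0, "offset": [0, 0, 0], "rot": [0, 0, 0]}]}}

```text
time_s: 58.68
eef_pos: [0.5139, -0.0771, 0.1573]
eef_rot: [0.0, 0.804, 0.595, -0.0]
wrist_force: [-0.9, -0.3, -0.9]
opening: 0.232
grasp_force: 58.9
```

```bash
cat > axis.py <<'E'
from h import *
from scipy.optimize import least_squares
go((.5142,-.0776,.158),73)
c=np.array([.5502,.0397]);ds=[]
for _ in range(12):
    im,d,K,T=cam("scene");ds.append(np.where(d==0,np.nan,d))
W=cloud(np.nanmean(ds,0),K,T);h=np.radians(73)
q=W[...,:2]-c;u=(q@[np.cos(h),np.sin(h)])*1000;s=(q@[-np.sin(h),np.cos(h)])*1000;z=W[...,2]*1000
m=(abs(s)<14)&(z>148)&(z<172)&(u<-31)&(u>-92);U,S,Z=u[m],s[m],z[m]
f=lambda p:np.hypot(S-p[0]-p[1]*(U+60),Z-p[2]-p[3]*(U+60))-4.5
r=least_squares(f,[0,0,158,0],loss="soft_l1",f_scale=1).x
print("n",m.sum(),"s0",r[0].round(2),"yaw deg",np.degrees(r[1]).round(1),"z0",r[2].round(2),"pitch",np.degrees(r[3]).round(1),"rms",np.sqrt((f(r)**2).mean()).round(2),"u range",np.sort(U)[[0,-5,-1]].round(1))
E
python3 axis.py
```

```text
t 58.7 pos [ 0.5139 -0.0771  0.1573] th 73.0 q [-0.38  0.14  1.81 -0.    1.19 -0.08] tilt [-0. -0. -1.] off [-0.4  0.5 -0.7] rotz 0.0 F [-0.9 -0.3 -0.9] M [-0.04  0.   -0.04] open 0.232 g 58.9
n 69 s0 1.58 yaw deg 1.4 z0 155.17 pitch -2.9 rms 0.31 u range [-90.1 -44.9 -42.4]
```

Request:
{"op": "apply_moves", "data": {"moves": [{"jaw": 0, "offset": [0, 0, 0], "rot": [0, 2.9, 1.2]}, {"jaw": 0, "offset": [0, 0, 0], "rot": [0, 0, 0]}, {"jaw": 0, "offset": [0, 0, 0], "rot": [0, 0, 0]}, {"jaw": 0, "offset": [0, 0, 0], "rot": [0, 0, 0]}, {"jaw": 0, "offset": [0, 0, 0], "rot": [0, 0, 0]}]}}

```text
time_s: 59.9
eef_pos: [0.5139, -0.0768, 0.1573]
eef_rot: [-0.015, 0.81, 0.587, 0.02]
wrist_force: [-0.4, 0.2, -1.0]
opening: 0.232
grasp_force: 58.9
```

```bash
python3 axis.py
```

```text
t 59.9 pos [ 0.5139 -0.0768  0.1573] th 71.8 q [-0.41  0.13  1.82  0.05  1.19 -0.11] tilt [ 0.015  0.048 -0.999] off [-0.6  0.5 -0.7] rotz -1.2 F [-0.4  0.2 -1. ] M [-0.09  0.03 -0.01] open 0.232 g 58.9
n 73 s0 0.21 yaw deg -0.3 z0 158.43 pitch 0.3 rms 0.36 u range [-90.5 -46.4 -43.2]
```

Aligned: s0 is 0.2 mm, z is about 158.9 mm, and yaw and pitch are within 0.3°. Next I insert.

Request:
{"op": "apply_moves", "data": {"moves": [{"jaw": 0, "offset": [6, -0.13, 0.3], "rot": [0, 0, 0]}, {"jaw": 0, "offset": [6, -0.13, 0.3], "rot": [0, 0, 0]}, {"jaw": 0, "offset": [6, -0.13, 0.3], "rot": [0, 0, 0]}, {"jaw": 0, "offset": [6, -0.13, 0.3], "rot": [0, 0, 0]}, {"jaw": 0, "offset": [6, -0.13, 0.3], "rot": [0, 0, 0]}]}}

```text
time_s: 61.12
eef_pos: [0.5227, -0.0478, 0.1573]
eef_rot: [-0.015, 0.81, 0.586, 0.02]
wrist_force: [0.1, 0.1, -0.9]
opening: 0.234
grasp_force: 58.9
```

```bash
python3 -c "
from h import *
go((.5387,.0019,.158),73)"
```

```text
t 61.1 pos [ 0.5227 -0.0478  0.1573] th 71.8 q [-0.35  0.14  1.81  0.05  1.19 -0.05] tilt [ 0.015  0.048 -0.999] off [52.2 -0.3  1.9] rotz -1.2 F [ 0.1  0.1 -0.9] M [-0.07  0.02  0.01] open 0.234 g 58.9
```

Request:
{"op": "apply_moves", "data": {"moves": [{"jaw": 0, "offset": [4, -0.08, 0.2], "rot": [0, 0, 0]}, {"jaw": 0, "offset": [4, -0.08, 0.2], "rot": [0, 0, 0]}, {"jaw": 0, "offset": [4, -0.08, 0.2], "rot": [0, 0, 0]}, {"jaw": 0, "offset": [4, -0.08, 0.2], "rot": [0, 0, 0]}, {"jaw": 0, "offset": [4, -0.08, 0.2], "rot": [0, 0, 0]}]}}

```text
time_s: 61.75
eef_pos: [0.5285, -0.0289, 0.1573]
eef_rot: [-0.015, 0.81, 0.586, 0.02]
wrist_force: [0.1, -0.0, -0.9]
opening: 0.231
grasp_force: 58.9
```

```bash
python3 -c "
from h import *
go((.5387,.0019,.158),73)"
```

```text
t 61.8 pos [ 0.5285 -0.0289  0.1573] th 71.8 q [-0.31  0.15  1.8   0.05  1.19 -0.01] tilt [ 0.015  0.048 -0.999] off [32.4  0.   1. ] rotz -1.2 F [ 0.1 -0.  -0.9] M [-0.05  0.07  0.05] open 0.231 g 58.9
```

Request:
{"op": "apply_moves", "data": {"moves": [{"jaw": 0, "offset": [4, -0.08, 0.2], "rot": [0, 0, 0]}, {"jaw": 0, "offset": [4, -0.08, 0.2], "rot": [0, 0, 0]}, {"jaw": 0, "offset": [4, -0.08, 0.2], "rot": [0, 0, 0]}, {"jaw": 0, "offset": [4, -0.08, 0.2], "rot": [0, 0, 0]}, {"jaw": 0, "offset": [4, -0.08, 0.2], "rot": [0, 0, 0]}]}}

```text
time_s: 62.38
eef_pos: [0.5344, -0.0097, 0.1573]
eef_rot: [-0.015, 0.81, 0.586, 0.02]
wrist_force: [0.3, -0.3, -1.6]
opening: 0.232
grasp_force: 58.9
```

```bash
python3 -c "
from h import *
go((.5387,.0019,.158),73)"
```

```text
t 62.4 pos [ 0.5344 -0.0097  0.1573] th 71.8 q [-0.27  0.16  1.79  0.05  1.19  0.03] tilt [ 0.015  0.048 -0.999] off [12.4  0.5 -0.1] rotz -1.2 F [ 0.3 -0.3 -1.6] M [-0.03  0.01 -0.03] open 0.232 g 58.9
```

Request:
{"op": "apply_moves", "data": {"moves": [{"jaw": 0, "offset": [2, -0.04, 0.1], "rot": [0, 0, 0]}, {"jaw": 0, "offset": [2, -0.04, 0.1], "rot": [0, 0, 0]}, {"jaw": 0, "offset": [2, -0.04, 0.1], "rot": [0, 0, 0]}, {"jaw": 0, "offset": [1, 0, 0], "rot": [0, 0, 0]}, {"jaw": 0, "offset": [1, 0, 0], "rot": [0, 0, 0]}]}}

```text
time_s: 63.0
eef_pos: [0.5367, -0.0023, 0.1574]
eef_rot: [-0.015, 0.81, 0.586, 0.02]
wrist_force: [0.1, -0.0, -1.3]
opening: 0.234
grasp_force: 58.9
```

```bash
python3 -c "
from h import *
go((.5387,.0019,.158),73)"
```

```text
t 63.0 pos [ 0.5367 -0.0023  0.1574] th 71.8 q [-0.26  0.17  1.78  0.05  1.19  0.04] tilt [ 0.015  0.048 -0.999] off [ 4.7  0.5 -0.3] rotz -1.2 F [ 0.1 -0.  -1.3] M [-0.08  0.04  0.01] open 0.234 g 58.9
```

Request:
{"op": "apply_moves", "data": {"moves": [{"jaw": 0, "offset": [1, 0, 0], "rot": [0, 0, 0]}, {"jaw": 0, "offset": [1, 0, 0], "rot": [0, 0, 0]}, {"jaw": 0, "offset": [1, 0, 0], "rot": [0, 0, 0]}, {"jaw": 0, "offset": [1, 0, 0], "rot": [0, 0, 0]}, {"jaw": 0, "offset": [0.5, 0, 0], "rot": [0, 0, 0]}]}}

```text
time_s: 63.62
eef_pos: [0.5382, 0.002, 0.1577]
eef_rot: [-0.015, 0.81, 0.586, 0.02]
wrist_force: [-1.3, 0.3, -0.4]
opening: 0.231
grasp_force: 58.9
```

```bash
python3 - <<'E'
from h import *
go((.5387,.0019,.158),73)
im,d,K,T=cam("scene")
save("ins2.png",np.clip(im.astype(float)*1.8,0,255).astype(np.uint8),8,(260,165,330,235))
E
```

```text
t 63.6 pos [0.5382 0.002  0.1577] th 71.8 q [-0.25  0.17  1.78  0.05  1.19  0.05] tilt [ 0.015  0.048 -0.999] off [ 0.1  0.5 -0.3] rotz -1.2 F [-1.3  0.3 -0.4] M [-0.1   0.02 -0.04] open 0.231 g 58.9
```

View pics/ins2.png

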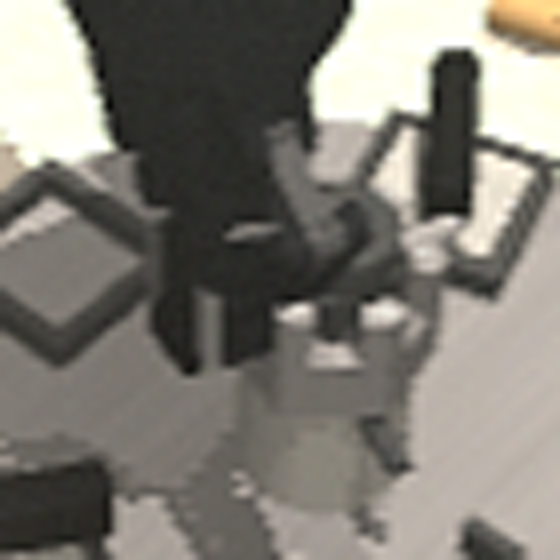

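Request:
{"op": "apply_moves", "data": {"moves": [{"jaw": 0, "offset": [0, 0, 1], "rot": [0, 0, 0]}, {"jaw": 0, "offset": [0, 0, 1], "rot": [0, 0, 0]}, {"jaw": 0, "offset": [0, 0, 0], "rot": [0, 0, 0]}, {"jaw": 0.4, "offset": [0, 0, 0], "rot": [0, 0, 0]}, {"jaw": 0.6, "offset": [0, 0, 0], "rot": [0, 0, 0]}]}}

```text
time_s: 64.3
eef_pos: [0.5383, 0.002, 0.1558]
eef_rot: [-0.015, 0.81, 0.586, 0.02]
wrist_force: [-0.1, -0.6, -0.6]
opening: 0.589
grasp_force: 0.0
```

Request:
{"op": "apply_moves", "data": {"moves": [{"jaw": 0.6, "offset": [0, 0, 0], "rot": [0, 0, 0]}, {"jaw": 0.6, "offset": [0, 0, 0], "rot": [0, 0, 0]}, {"jaw": 0.6, "offset": [0, 0, -8], "rot": [0, 0, 0]}, {"jaw": 0.6, "offset": [0, 0, -20], "rot": [0, 0, 0]}, {"jaw": 0.6, "offset": [0, 0, -40], "rot": [0, 0, 0]}]}}

```text
time_s: 64.92
eef_pos: [0.536, -0.001, 0.2232]
eef_rot: [-0.016, 0.81, 0.586, 0.019]
wrist_force: [0.2, 0.6, -0.0]
opening: 0.603
grasp_force: 0.0
```

Request:
{"op": "apply_moves", "data": {"moves": [{"jaw": 0.6, "offset": [0, 0, -20], "rot": [0, 0, 0]}, {"jaw": 0.6, "offset": [-50, 0, 0], "rot": [0, 0, 0]}, {"jaw": 0.6, "offset": [-50, 0, 0], "rot": [0, 0, 0]}, {"jaw": 0.6, "offset": [-50, 0, 0], "rot": [0, 0, 0]}, {"jaw": 0.6, "offset": [-50, 0, 0], "rot": [0, 0, 0]}]}}

```text
time_s: 65.55
eef_pos: [0.474, -0.1935, 0.2342]
eef_rot: [-0.014, 0.81, 0.586, 0.021]
wrist_force: [0.6, 0.2, -0.5]
opening: 0.599
grasp_force: 0.0
```

```bash
python3 - <<'E'
from h import *
go((.5387,.0019,.158),73)
c=np.array([.5502,.0397]);ds=[]
for _ in range(10):
    im,d,K,T=cam("scene");ds.append(np.where(d==0,np.nan,d))
W=cloud(np.nanmean(ds,0),K,T);h=np.radians(73);q=W[...,:2]-c;u=(q@[np.cos(h),np.sin(h)])*1000;s=(q@[-np.sin(h),np.cos(h)])*1000;z=W[...,2]*1000
m=(abs(s)<16)&(z>140)&(z<175)&(u<-28)&(u>-70);k=m&(z>np.nanpercentile(z[m],40));print("head n",m.sum(),"u",np.percentile(u[m],[1,10,50,90,99]).round(1),"s",np.percentile(s[m],[1,50,99]).round(1),"z",np.percentile(z[m],[1,50,99]).round(1))
m=(abs(s)<8)&(z>145)&(z<170)&(u>30)&(u<60);print("tip n",m.sum(),u[m].round(1),s[m].round(1),z[m].round(1))
save("done.png",np.clip(im.astype(float)*1.8,0,255).astype(np.uint8),8,(260,165,330,235))
E
```

```text
t 65.5 pos [ 0.474  -0.1935  0.2342] th 71.8 q [-0.65  0.04  1.76  0.05  1.36 -0.34] tilt [ 0.016  0.048 -0.999] off [201.7   0.5  86.5] rotz -1.2 F [ 0.6  0.2 -0.5] M [-0.03 -0.02  0.01] open 0.599 g 0.0
head n 124 u [-56.3 -55.9 -45.8 -35.1 -28.8] s [-11.   -3.7  10.2] z [149.8 162.1 163.2]
tip n 14 [37.4 39.2 30.7 32.9 35.  36.9 39.6 31.5 33.6 36.  38.6 32.9 35.5 38.6] [ 4.   2.5  2.2  1.4  0.4 -0.9 -1.2 -1.  -2.  -2.6 -3.1 -3.5 -3.8 -3.6] [158.9 159.4 160.3 160.1 160.  160.3 159.2 159.6 159.5 158.9 158.1 157.9
 156.9 155.3]
```

View pics/done.png

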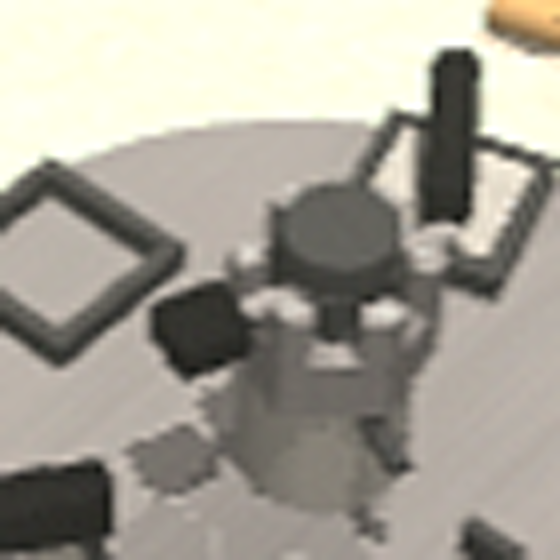

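Final picture: the pin's head is at (200,330), seated at the nut with a gap of about 5 mm, and the tip is out on the far side. Nothing is touching the robot, so I hand in.

```bash
python3 -c "
from bench import ctrl
print(ctrl.hand_in())"
```

```text
the job is handed in; nothing more can be done
None
```

I handed the job in, and no verdict came back: all three fitted knobs were turned to their stops, the nut was tightened past its mark until a slot pair lined up with the cotter hole (within about 2° by depth fit), and the pin is through with its head about 5 mm from the nut.

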